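# Load and start the dowel boring machine

## Robot

A 7-joint arm with a two-finger parallel gripper is mounted at the origin on the work surface. World frame = base frame: x ahead of the robot, y to its left, z up, the work surface at z = 0. Lengths are in m, angles in degrees, forces in N, time in s.
With the tool pointing down it reaches from about 0.425 to 0.875 m from the base axis. Payload 4.7 kg.
Tool frame: the origin (TCP) lies on the centre line of the jaws, within the pads' length; the fingertips stand env.nose_length ahead of it and the grasp point (between the pads) lies 8 mm behind it (env.nose_length is the distance from the TCP to the fingertips, in m); y points along the fingers, z is the direction in which the jaws open and shut, and the axes are right-handed (so a half turn about y gives the same grasp; the last joint's range is limited). The gripper opens to 87 mm and grips with 3 to 60 N. Pads are 19 mm wide; open, the fingers measure 117 mm over their backs; the gripper's body (75 mm by 190 mm) begins 51 mm behind the grasp point.
Start: joints at [-69.036, 18.392, -4.016, 83.108, 1.295, 78.541, -3.26], TCP at [0.224, 0.61, 0.194] pointing down, gripper open.
Joint ranges: [-163.93, 163.93], [-17.29, 119.83], [-79.2, 71.16], [3.27, 140.29], [-89.18, 269.18], [5.43, 117.66], [-154.24, 154.24]. Speed limits (degrees/s): [147.25, 147.25, 180, 180, 180, 180, 180].

## Interface

Orientations are given as [roll, pitch, yaw] about the fixed x, y, z axes, in that order (R = Rz(yaw) Ry(pitch) Rx(roll)).
In Python, from cell import env, read_camera, camera_info, job, models gives the robot as it stands.
- The arm moves only by the tool move_arm, never from a script. Its argument "moves" is a list of rows, each a list of 6 numbers: the shift along the tool's x, y, z in mm, then the turn, a rotation vector about the tool's x, y, z in degrees. In form: [[x, y, z, ax, ay, az], ...]. A call has 1 to 20 rows; each row is the pose to reach, as a shift and turn from the pose commanded when the call began, along the tool's axes at that moment; what a row does not reach only later rows make up. A row lasts 1/12 s, in which the tool goes at most 41.7 mm and 7.16 degrees, less where a joint would pass 70% of its speed; a pose out of reach is approached as far as the arm can. A call with a gripper value outside its range is refused whole. "claw" is the finger opening in mm, from 0 to 87, set as the call begins (left out, the last holds). The fingers move at their own pace and stop on an object; "newtons" is the grip in N (left out, the last holds). Time passes only in rows, so rows that repeat a pose let the fingers close. It gives the time, the measured TCP pose, the force and the opening at its end, in the units of the state.
- env.get_obs(): the state, without advancing time (a new reading comes with each control period).
- read_camera(name): name is "side" or "top"; returns (picture, depth): 400x640x3 uint8, red, green, blue; 400x640 float32, m along the optical axis (not along the pixel's ray), 0 where there is no reading.
- camera_info(name): a dict with "fx", "fy", "cx", "cy" (pixels), "R" (3x3) and "t" (3): a world point X has camera coordinates R X + t. Camera axes: x right, y down, z forward; pixel columns grow to the right and rows downward; lengths in m; the calibration is good to about 2 mm. A picture is of the moment at which its call begins. camera_info takes no time and is no camera call.
- job.sign_off(): hands the job in, once; it reports no verdict.
Trained networks look in the newest picture that a camera, given by its name, has taken for a name from the list of things; names that differ only in an ending like _2 or _b are one class to them, and where a whole thing is asked for, a point or a joint stands for the part that bears it (a point fixed in the world has none). Each returns a list of dicts, best first, with "score" (0 to 1); they miss things now and then, are a little off and sometimes report something else, mostly with a low value. They report only what shows in the picture. A call takes as long as a camera call. They do not tell look-alikes from the thing itself.
- models.spot_in(target, camera): "point" ([x, y, z] in m, in world coordinates, good to about 4 mm: the middle of the surface that is visible of it).
- models.cut_out(target, camera): "mask" (400x640 bool, what is visible of it).
The state is a dict: "time_s": time; "qpos": joint angles; "joint_velocities": joint speeds; "effort": joint torques, N m; "tool_pos": TCP position; "tool_rot": TCP orientation; "force": force on the tool from outside, world axes, zero at the start; "wrist_torque": the same for the moment, N m; "grip_width": finger opening in m.
Only numpy, scipy, OpenCV 4.12 (cv2) and the standard library are available. Lean on these libraries where they do the work, as an engineer would, in place of code of your own. Each camera call takes 0.05 s, during which the arm holds its last target.

## Task

Get the boring machine going for the turned cabinet legs that lie in the stock shelf: turn its depth turret until the three dots stand in the middle of the window, and load every leg into a bay of its own, square end first and pushed fully home against the fence; only the square end can be reached in the shelf and the whole block goes under the guard, so lay each leg down and take it again by its round shank. When the depth is set and all legs are in, press the starting switch down, turn it a quarter turn clockwise from the dot to the bar and let it pop up there. Leave the tools and other things on the bench where they are.

Things in the scene. Friction and masses are not known exactly. Their poses are not given: they have to be found in the camera images.
- leg0_block (a point): Cabinet leg, one of up to 4 alike, about 140 g, lying down: a square wooden block 38 x 38 x 110 mm with a round shank 26 mm across and 120 mm long on one end. The point is the block's centre, 19 mm above what it lies on. x runs along the leg to the foot: square end at -55 mm, shank from +55 to +175 mm (thin beads at its ends, 32 and 30 mm across); balance at +26 mm.
- leg1_block (a point): Cabinet leg, one of up to 4 alike, about 140 g, lying down: a square wooden block 38 x 38 x 110 mm with a round shank 26 mm across and 120 mm long on one end. The point is the block's centre, 19 mm above what it lies on. x runs along the leg to the foot: square end at -55 mm, shank from +55 to +175 mm (thin beads at its ends, 32 and 30 mm across); balance at +26 mm.
- leg2_block (a point): Cabinet leg, one of up to 4 alike, about 140 g, lying down: a square wooden block 38 x 38 x 110 mm with a round shank 26 mm across and 120 mm long on one end. The point is the block's centre, 19 mm above what it lies on. x runs along the leg to the foot: square end at -55 mm, shank from +55 to +175 mm (thin beads at its ends, 32 and 30 mm across); balance at +26 mm.
- leg3_block (a point): Cabinet leg, one of up to 4 alike, about 140 g, lying down: a square wooden block 38 x 38 x 110 mm with a round shank 26 mm across and 120 mm long on one end. The point is the block's centre, 19 mm above what it lies on. x runs along the leg to the foot: square end at -55 mm, shank from +55 to +175 mm (thin beads at its ends, 32 and 30 mm across); balance at +26 mm.
- rack: Plywood stock shelf in which legs lie foot inwards, in four slots (centres x = -108, -36, 36, 108 mm, 46 mm wide; one may be empty). Origin on the bench below the front edge of its upper board, y points into the slots. Bottom board 10 mm thick, y = -75 to 170 mm. Upper board and partitions: y = 0 to 165 mm, board at 56 to 68 mm height. Legs are drawn out along -y, about 70 mm of the block lies open.
- borer: Dowel boring machine. Origin on the bench below the middle of the mouth of its four bays; y points out of the mouth, x across (bays at x = -108, -36, 36, 108 mm). Bare infeed table: top at 40 mm height, y = 0 to 160 mm, x = -170 to 170 mm. The clamp beam over the bays is 150 mm high at y = -40 to -80 mm; spindle housing, 150 mm high, at y = -115 to -255 mm.
- bay0 (a point): Middle of the fence at the end of bay 0 (-108 mm across), where the centre of a leg's square end comes when home: 59 mm above the bench, 115 mm inside the mouth. y points out of the bay. The bay's floor is level with the infeed table; it is 42 mm wide between guides that flare to 72 mm in the first 15 mm of the mouth, with a clear guard 43 mm above its floor.
- bay1 (a point): Middle of the fence at the end of bay 1 (-36 mm across), where the centre of a leg's square end comes when home: 59 mm above the bench, 115 mm inside the mouth. y points out of the bay. The bay's floor is level with the infeed table; it is 42 mm wide between guides that flare to 72 mm in the first 15 mm of the mouth, with a clear guard 43 mm above its floor.
- bay2 (a point): Middle of the fence at the end of bay 2 (36 mm across), where the centre of a leg's square end comes when home: 59 mm above the bench, 115 mm inside the mouth. y points out of the bay. The bay's floor is level with the infeed table; it is 42 mm wide between guides that flare to 72 mm in the first 15 mm of the mouth, with a clear guard 43 mm above its floor.
- bay3 (a point): Middle of the fence at the end of bay 3 (108 mm across), where the centre of a leg's square end comes when home: 59 mm above the bench, 115 mm inside the mouth. y points out of the bay. The bay's floor is level with the infeed table; it is 42 mm wide between guides that flare to 72 mm in the first 15 mm of the mouth, with a clear guard 43 mm above its floor.
- turret (a joint): Depth turret, rad, growing clockwise from above: a white disc under a dark cover with a window. 0 = three dots centred in the window; a sector is 1.047 rad (four dots at 1.047, five at 2.094, six at 3.14). Stops at -0.9 and 3.4. It turns stiffly (0.06 N m) and stays where it is left.
- turret_grip (a point): Point on the turret's axis to grip its black bar, 184.5 mm above the bench. The bar is 46 mm long, 14 mm wide and stands from 164.5 to 196.5 mm height on a round boss 38 mm across. It lies along this point's y axis, which turns with the turret.
- window (a point): Centre of the turret's window (30 x 24 mm), 36 mm from the turret's axis towards the bays.
- switch (a joint): Starting switch, rad, clockwise from above: 0 = stop (pointer line at the dot, towards the bays), 1.57 = run (line at the white bar, on the machine's +x side); ends at 1.66. It turns only while pressed down and pops up in the run notch from about 1.25 rad on.
- push (a joint): How far the switch knob is pressed down, m: 0 = up, 0.007 = fully down. 4 N start it moving, 10 N hold it fully down; it is free to turn from 0.0055 on.
- switch_grip (a point): Point on the switch's axis to grip its bar, 197 mm above the bench when up. The black bar is 44 mm long, 14 mm wide and stands from 177 to 207 mm height on a round flange 44 mm across. It lies along this point's y axis, which turns with the switch.
- mallet: Joiner's mallet lying down, head 75 x 130 x 70 mm, origin under the head. Stays where it is.
- glue_tub: Glue tub, 90 mm across, 100 mm high, origin at its bottom. Stays where it is.
- chisel: Chisel with a dark handle, 245 mm long, on top of the shelf's upper board, origin under the front of the handle. Stays where it is.
- dowel_box: Open plywood box of dowels, 90 x 90 x 45 mm, origin at its bottom. Stays where it is.
- offcut: Wood offcut, 90 x 50 x 22 mm, on top of the shelf's upper board, origin at its bottom. Stays where it is.
Things that resemble listed ones, but are neither listed nor needed, are in the scene too. What is shaped like the part that bears leg0_block but green is not meant.

How it is judged (in metres and radians):
On the way, in this order (a step that is already met when the one before it is completed fails the run):
1. the three dots are in the middle of the window and every leg is home in a bay (value of joint turret between -0.17 and 0.17 rad and y of leg0_block in the frame of bay1 between 0.049 and 0.061 m and z of leg0_block in the frame of bay1 between -0.008 and 0.008 m and angle between the x axis of each of leg0_block, leg1_block, leg2_block, leg3_block and the y axis of bay1, either way round below 0.12 rad and (x of leg0_block in the frame of bay0 between -0.008 and 0.008 m or x of leg0_block in the frame of bay1 between -0.008 and 0.008 m or x of leg0_block in the frame of bay2 between -0.008 and 0.008 m or x of leg0_block in the frame of bay3 between -0.008 and 0.008 m) and y of leg1_block in the frame of bay1 between 0.049 and 0.061 m and z of leg1_block in the frame of bay1 between -0.008 and 0.008 m and (x of leg1_block in the frame of bay0 between -0.008 and 0.008 m or x of leg1_block in the frame of bay1 between -0.008 and 0.008 m or x of leg1_block in the frame of bay2 between -0.008 and 0.008 m or x of leg1_block in the frame of bay3 between -0.008 and 0.008 m) and y of leg2_block in the frame of bay1 between 0.049 and 0.061 m and z of leg2_block in the frame of bay1 between -0.008 and 0.008 m and (x of leg2_block in the frame of bay0 between -0.008 and 0.008 m or x of leg2_block in the frame of bay1 between -0.008 and 0.008 m or x of leg2_block in the frame of bay2 between -0.008 and 0.008 m or x of leg2_block in the frame of bay3 between -0.008 and 0.008 m) and y of leg3_block in the frame of bay1 between 0.049 and 0.061 m and z of leg3_block in the frame of bay1 between -0.008 and 0.008 m and (x of leg3_block in the frame of bay0 between -0.008 and 0.008 m or x of leg3_block in the frame of bay1 between -0.008 and 0.008 m or x of leg3_block in the frame of bay2 between -0.008 and 0.008 m or x of leg3_block in the frame of bay3 between -0.008 and 0.008 m)), for 0.2 s.
2. the switch is pressed down (value of joint push above 0.0045 m), for 0.1 s.
3. the switch has been turned to run and has popped up there (value of joint switch above 1.2 rad and value of joint push below 0.002 m), for 0.2 s.
At the end, for the whole second after the job is handed in: Every leg lies still in a bay of its own, straight (within 0.12 rad), its square end within 6 mm of the fence and 8 mm of the bay's centre line; the turret is within 0.17 rad of the three dots; the switch is turned past 1.2 rad and up again (within 2 mm) (all of step 1 and all of step 3 and linear speed of each of leg0, leg1, leg2, leg3 below 0.01 m/s); the robot touches nothing.
It fails at once if a tool or other thing on the bench or shelf is moved more than 3 cm (distance of any of mallet, glue_tub, chisel, dowel_box, offcut from where it was at the start of the episode above 0.03 m).
Of leg0, leg1, leg2, leg3 only 3 to 4 are there at a start; the rules pass over those that are not, and their reading is None.
At some moment in a run one of leg0, leg1, leg2, leg3 may be knocked a few centimetres aside while the robot is not near it.
Once in a run the grip may slacken for a moment while it holds something.
It also fails if it takes over 210 s, if anything falls off the work surface, if the arm or the gripper's body presses on something with over 40 N, if the wrist force passes 120 N, or if a joint passes its speed limit or range.

## Working session

There is one attempt and no reset: what is moved stays moved. The work goes in short steps, Python scripts to look and compute and a tool call to move; the robot and the scene stay as the last step left them, time stands still between calls to the robot, and variables do not carry over. Pictures are saved under pics/ and viewed, and the job is handed in when it is done.

Besides the shell and the picture viewer there is one more tool, called after "Call:" as name(argument=value, ...), one argument or row to a line, values as JSON. move_arm: Moves the arm, as the interface text tells. Its arguments: {"type":"object","properties":{"moves":{"type":"array","items":{"type":"array","items":{"type":"number"}}},"claw":{"type":"number"},"newtons":{"type":"number"}},"required":["moves"]}

```bash
ls; mkdir -p pics; python3 - <<'E'
from cell import env, read_camera, camera_info, job, models
import cv2
o=env.get_obs(); print(o, env.nose_length)
for n in("side","top"):
    p,d=read_camera(n); cv2.imwrite(f"pics/{n}0.png",p[:,:,::-1]); print(camera_info(n))
E
```

```text
pics
{'time_s': 0.0, 'qpos': array([-69.03548804,  18.44028985,  -4.01586151,  83.17634604,
         1.29533772,  78.54017466,  -3.26106428]), 'joint_velocities': array([ 0.01076376,  0.01476969, -0.00332897, -0.01672775, -0.09728279,
        0.13491   ,  0.03454078]), 'effort': array([-1.50081774e-03, -4.91278553e+01, -4.04913062e-01, -3.12542081e+01,
       -6.42033597e-02,  4.34854743e-02,  1.65929691e-04]), 'tool_pos': array([0.2238183 , 0.60959049, 0.19253502]), 'tool_rot': array([-9.01115451e+01, -6.01464312e-03, -2.01554081e+01]), 'force': array([-0.05230744,  0.68585378, -1.13789207]), 'wrist_torque': array([-0.01895025,  0.01755721,  0.01824589]), 'grip_width': 0.08733095697241525} 0.011
{'fx': 361.18392664154743, 'fy': 361.18392664154743, 'cx': 321.0615684044136, 'cy': 197.39588517031876, 'R': array([[ 9.55886104e-01, -2.93737446e-01, -2.61601845e-04],
       [-1.76159215e-01, -5.72547617e-01, -8.00722896e-01],
       [ 2.35052519e-01,  7.65445974e-01, -5.99034869e-01]]), 't': array([-0.42834744,  0.20273598,  0.84511427])}
{'fx': 407.3667819054113, 'fy': 407.3667819054113, 'cx': 319.62735745260653, 'cy': 201.73745282446268, 'R': array([[ 3.89714668e-03, -9.99992186e-01,  6.62885303e-04],
       [-9.98112633e-01, -3.93044628e-03, -6.12839567e-02],
       [ 6.12860832e-02, -4.22801627e-04, -9.98120152e-01]]), 't': array([0.0179025 , 0.47966941, 1.17705016])}
```

View pics/side0.png

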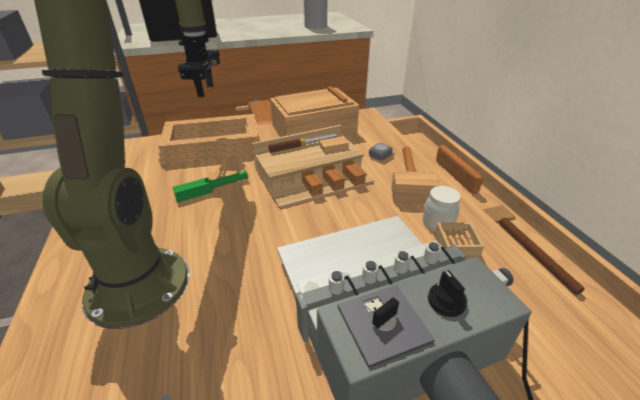

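View pics/top0.png

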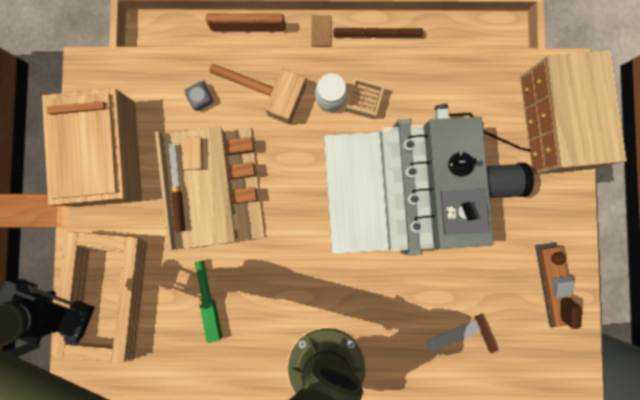

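```bash
cat > h.py <<'E'
from cell import env, read_camera, camera_info, job, models
import cv2, numpy as np
def cloud(n):
    p,d=read_camera(n); c=camera_info(n)
    v,u=np.mgrid[0:400,0:640]
    X=np.stack([(u-c['cx'])/c['fx']*d,(v-c['cy'])/c['fy']*d,d],-1)
    W=(X-c['t'])@c['R']
    W[d<=0]=np.nan
    return p,d,W
def proj(n,P):
    c=camera_info(n); q=np.asarray(P)@c['R'].T+c['t']
    return np.stack([q[...,0]/q[...,2]*c['fx']+c['cx'],q[...,1]/q[...,2]*c['fy']+c['cy']],-1)
def save(n,img,box=None,s=1):
    if box: x0,y0,x1,y1=box; img=img[y0:y1,x0:x1]
    cv2.imwrite('pics/'+n,cv2.resize(img,None,fx=s,fy=s,interpolation=cv2.INTER_CUBIC)[:,:,::-1])
E
python3 - <<'E'
from h import *
np.set_printoptions(precision=4,suppress=True)
p,d,W=cloud('top'); p2,d2,W2=cloud('side'); np.savez('c.npz',p=p,W=W,p2=p2,W2=W2)
for t in['leg0_block','rack','borer','turret_grip','window','switch_grip','bay0','mallet','glue_tub','dowel_box','chisel','offcut']:
    for c in('top','side'):
        try: print(t,c,[(np.round(r['point'],4),round(r['score'],2)) for r in models.spot_in(t,c)][:6])
        except Exception as e: print(t,c,e)
# fitted rectangles
def fit(name,m):
    P=W[m][:,:2]; r=cv2.minAreaRect(P.astype(np.float32)*1000); print(name,m.sum(),r,cv2.boxPoints(r).round(0).tolist())
Z=W[...,2];
u,v=np.meshgrid(np.arange(640),np.arange(400))
def big(m):
    n,l,s,c=cv2.connectedComponentsWithStats(m.astype(np.uint8)); i=1+np.argmax(s[1:,4]); return l==i
fit('infeed',big((abs(Z-.04)<.006)&(u>315)&(u<400)))
fit('housing',big((abs(Z-.15)<.006)&(u>425)&(u<500)))
fit('rackboard',big((abs(Z-.062)<.012)&(u>150)&(u<245)&(v>115)&(v<260)))
E
```

```text
leg0_block top [(array([0.4923, 0.2373, 0.0472]), 0.94), (array([0.1665, 0.3433, 0.036 ]), 0.92), (array([ 0.5665, -0.3411,  0.1814]), 0.68), (array([0.6046, 0.3706, 0.0925]), 0.56)]
leg0_block side [(array([0.1634, 0.3287, 0.0293]), 0.78), (array([0.4897, 0.2291, 0.0469]), 0.76)]
rack top [(array([0.4947, 0.3292, 0.0664]), 0.65)]
rack side []
borer top [(array([ 0.5213, -0.2401,  0.097 ]), 0.93)]
borer side [(array([ 0.4953, -0.3533,  0.127 ]), 0.86)]
turret_grip top [(array([ 0.4452, -0.3441,  0.1681]), 0.67), (array([0.6319, 0.2517, 0.0444]), 0.65)]
turret_grip side [(array([ 0.4472, -0.3592,  0.1787]), 0.94), (array([0.4905, 0.2268, 0.0476]), 0.57)]
window top [(array([ 0.5181, -0.2445,  0.1018]), 0.97), (array([0.4972, 0.3302, 0.0702]), 0.7)]
window side [(array([ 0.4933, -0.351 ,  0.1315]), 0.9)]
switch_grip top [(array([ 0.5632, -0.3424,  0.1847]), 0.77)]
switch_grip side [(array([ 0.5627, -0.3471,  0.1937]), 0.84), (array([ 0.4958, -0.3519,  0.1224]), 0.72)]
bay0 top [(array([ 0.5235, -0.2437,  0.1037]), 0.82), (array([0.7983, 0.136 , 0.0709]), 0.69)]
bay0 side [(array([ 0.49
[... 597 characters left out ...]
9]), 0.56)]
offcut top [(array([0.6073, 0.37  , 0.0904]), 0.9), (array([ 0.7861, -0.1116,  0.0258]), 0.46)]
offcut side [(array([0.6024, 0.3612, 0.0921]), 0.87)]
infeed 6787 ((508.23681640625, -86.79458618164062), (340.58990478515625, 167.7414093017578), 4.056225299835205) [[332.0, -15.0], [344.0, -183.0], [684.0, -158.0], [672.0, 9.0]]
housing 4468 ((526.35595703125, -346.85882568359375), (340.02130126953125, 140.896240234375), 4.098767280578613) [[352.0, -289.0], [362.0, -429.0], [701.0, -405.0], [691.0, -264.0]]
rackboard 5626 ((518.3221435546875, 354.2521057128906), (328.3042297363281, 180.8767547607422), 7.786287784576416) [[343.0, 422.0], [368.0, 242.0], [693.0, 287.0], [669.0, 466.0]]
```

```bash
python3 - <<'E'
from h import *
f=np.load('c.npz')
save('crack.png',f['p'],(145,110,280,260),5)
save('cbor.png',f['p'],(320,90,540,270),3.6)
save('cside.png',f['p2'],(270,200,540,400),2.9)
E
```

```text
(no output)
```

View pics/crack.png

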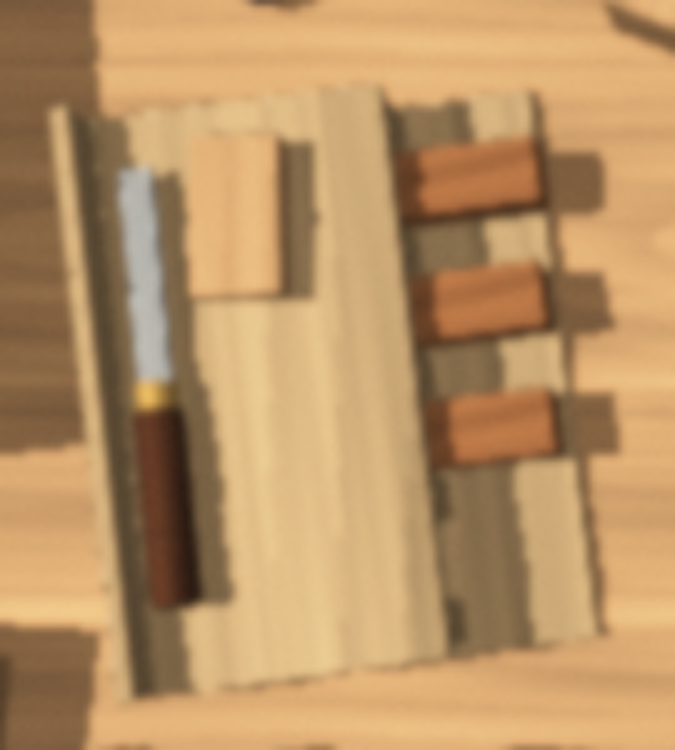

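View pics/cbor.png

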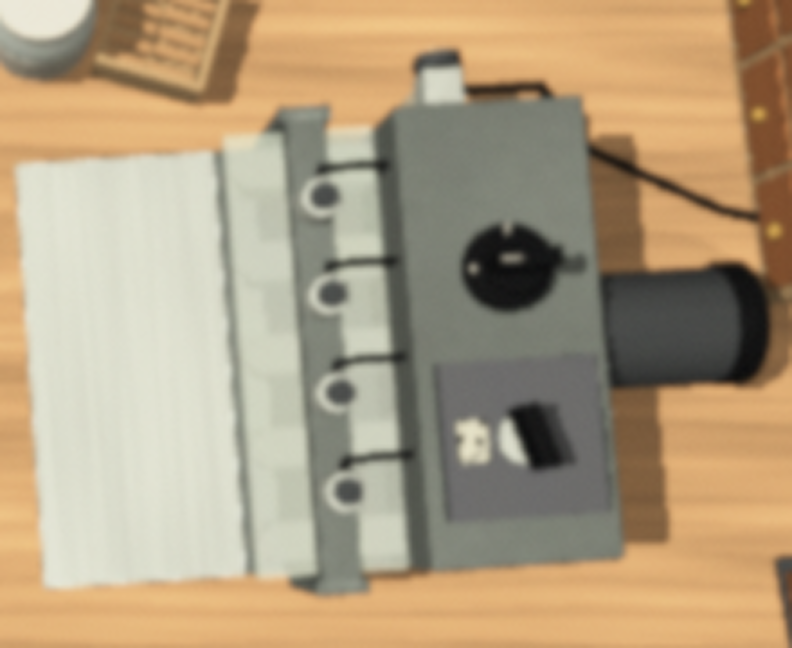

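View pics/cside.png

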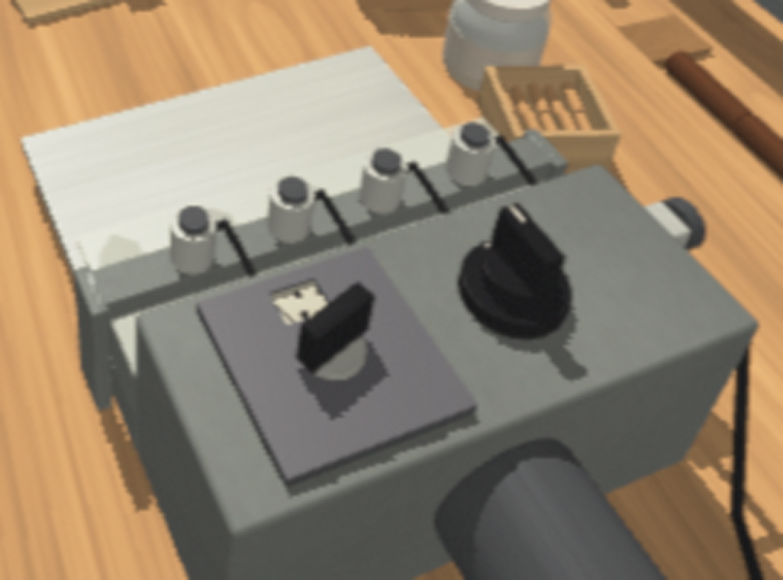

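```bash
python3 - <<'E'
from h import *
f=np.load('c.npz'); W=f['W'];W2=f['W2'];p=f['p']
Z=W[...,2]; u,v=np.meshgrid(np.arange(640),np.arange(400))
m=(abs(Z-.048)<.007)&(u>222)&(u<258)&(v>130)&(v<210)
n,l,s,c=cv2.connectedComponentsWithStats(m.astype(np.uint8),connectivity=4)
for i in range(1,n):
    if s[i,4]>60:
        P=W[l==i]; r=cv2.minAreaRect((P[:,:2]*1000).astype(np.float32)); print(s[i],P.mean(0).round(4),r, np.abs(P[:,1]).min())
m=(Z>.07)&(Z<.3)&(u>150)&(u<245)&(v>115)&(v<260)
for WW,nm in((W,'top'),(W2,'side')):
  for cx,cy,z0 in((.447,-.352,.175),(.565,-.345,.19)):
    m=(np.hypot(WW[...,0]-cx,WW[...,1]-cy)<.035)&(WW[...,2]>z0)&(WW[...,2]<.22)
    P=WW[m]; print(nm,m.sum(),P[:,2].max(), cv2.minAreaRect((P[:,:2]*1000).astype(np.float32)))
    a=P[:,:2]-P[:,:2].mean(0); e,V=np.linalg.eigh(a.T@a); print(P.mean(0).round(4),np.degrees(np.arctan2(V[1,1],V[0,1])))
yaw=np.radians(4.15);O=np.array([.5132,-.1625])
R=np.array([[np.cos(yaw),-np.sin(yaw)],[np.sin(yaw),np.cos(yaw)]])
print('tur in machine',(np.array([.447,-.352])-O)@R,(np.array([.565,-.345])-O)@R)
save('w1.png',f['p2'],(340,280,440,360),8)
E
```

```text
[223 132  31  22 392] [0.6408 0.2559 0.0486] ((652.0159301757812, 255.93455505371094), (63.024444580078125, 81.7640380859375), 6.490689277648926) 0.21236886528573015
[226 162  29  16 355] [0.5687 0.2476 0.0484] ((568.8580322265625, 247.9415283203125), (38.28218460083008, 76.45162963867188), 8.720953941345215) 0.20835415745286626
[229 187  27  16 342] [0.4966 0.239  0.0486] ((496.90570068359375, 239.75091552734375), (38.25911331176758, 72.75519561767578), 7.184480667114258) 0.20298466818402203
top 158 0.2003682609829309 ((448.46142578125, -352.0663757324219), (45.3612174987793, 15.323273658752441), 21.44247055053711)
[ 0.4479 -0.3501  0.1924] -158.30865713188953
top 125 0.21136572134752712 ((570.7540893554688, -344.0353088378906), (14.01561450958252, 46.060298919677734), 4.28981876373291)
[ 0.57   -0.3417  0.2051] 93.03727759871269
side 400 0.19826561842370763 ((445.9607849121094, -354.3301086425781), (47.0753173828125, 14.723328590393066), 21.11668586730957)
[ 0.4434 -0.3575  0.1913] -160.2935172302168
side 349 0.20893616315183833 ((568.0081176757812, -345.3326721191406), (14.913003921508789, 44.863868713378906), 6.6836771965026855)
[ 0.5659 -0.3481  0.2023] 96.1658079087285
tur in machine [-0.07974013 -0.18421238] [ 0.03845705 -0.18577014]
```

View pics/w1.png

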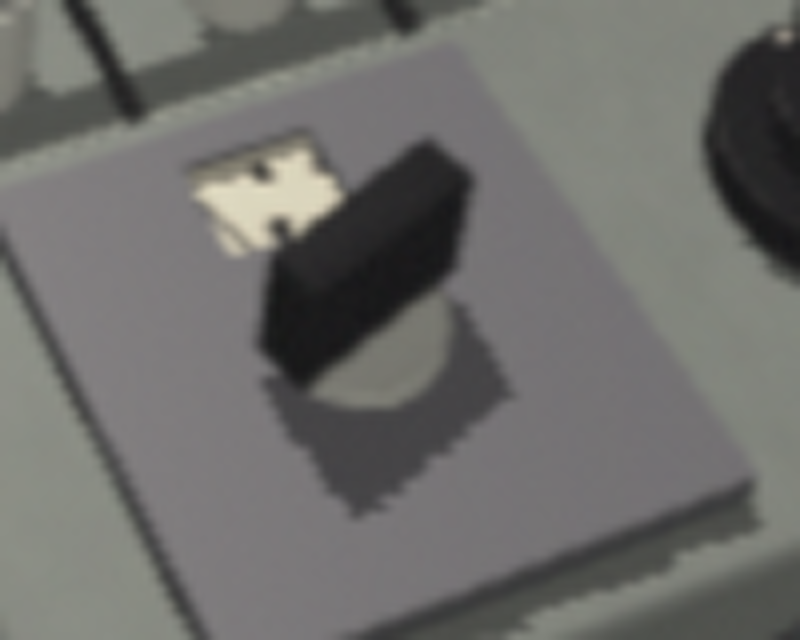

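```bash
python3 - <<'E'
from h import *
f=np.load('c.npz')
save('w2.png',f['p'],(436,185,496,235),13)
E
```

```text
(no output)
```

View pics/w2.png

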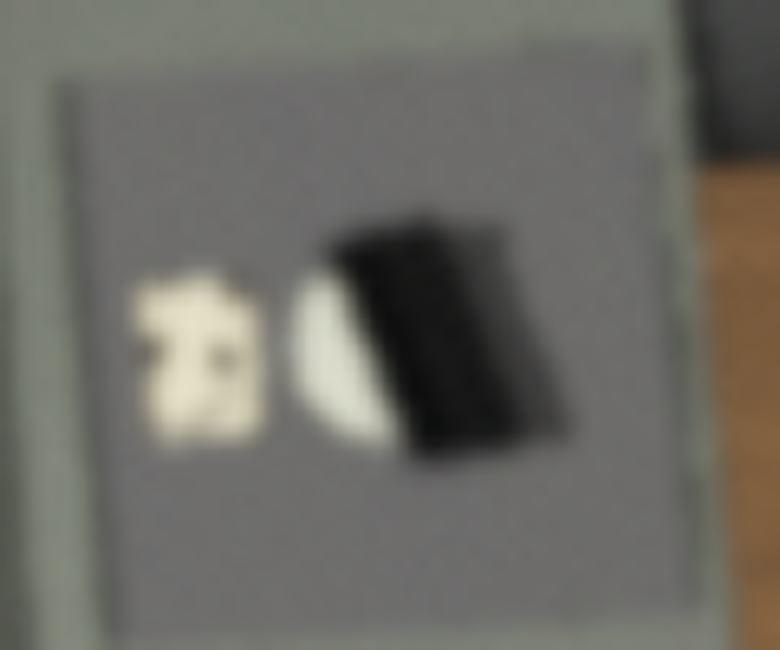

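```bash
cat >> h.py <<'E'
from scipy.spatial.transform import Rotation as Ro
def delta(*goals, tcp=None):
    """goals: (x,y,z,yaw) tool down; prints row in tool axes of current pose"""
    o=env.get_obs(); p=o['tool_pos']; R=Ro.from_euler('xyz',o['tool_rot'],degrees=True)
    print('t',round(o['time_s'],2),'pos',p.round(4),'rot',o['tool_rot'].round(1),'F',o['force'].round(1),'grip',round(o['grip_width']*1000,1),'q7',o['qpos'].round(0))
    for g in goals:
        G=Ro.from_euler('xyz',[-90,0,g[3]],degrees=True)
        print(np.r_[R.inv().apply(np.array(g[:3])-p)*1000,(R.inv()*G).as_rotvec(degrees=True)].round(1).tolist())
YB=np.radians(4.15);OB=np.array([.5132,-.1625])
def bw(x,y):
    return OB+np.array([np.cos(YB)*x-np.sin(YB)*y,np.sin(YB)*x+np.cos(YB)*y])
E
python3 - <<'E'
from h import *
f=np.load('c.npz');W=f['W2']
m=(W[...,0]>.38)&(W[...,0]<.67)&(W[...,1]>-.26)&(W[...,1]<-.19)
print(np.nanmax(W[m][:,2]))
delta((.5,.1,.35,-100),(.447,-.353,.28,-158.7))
E
```

```text
0.15156776720705925
t 1.4 pos [0.2241 0.6102 0.1937] rot [-90.   -0.  -20.2] F [ 0.1  0.6 -0.8] grip 86.6 q7 [-69.  18.  -4.  83.   1.  79.  -3.]
[434.9, -156.3, -383.8, -0.0, 79.8, -0.0]
[541.2, -86.3, -827.4, -0.0, 138.5, -0.0]
```

Call:
move_arm(
  moves=[
    [435,-156,-384,0,80,0],
    [435,-156,-384,0,80,0],
    [435,-156,-384,0,80,0],
    [435,-156,-384,0,80,0],
    [435,-156,-384,0,80,0],
    [435,-156,-384,0,80,0],
    [435,-156,-384,0,80,0],
    [435,-156,-384,0,80,0],
    [435,-156,-384,0,80,0],
    [435,-156,-384,0,80,0],
    [435,-156,-384,0,80,0],
    [435,-156,-384,0,80,0],
    [435,-156,-384,0,80,0],
    [541,-86,-827,0,138.5,0],
    [541,-86,-827,0,138.5,0],
    [541,-86,-827,0,138.5,0],
    [541,-86,-827,0,138.5,0],
    [541,-86,-827,0,138.5,0],
    [541,-86,-827,0,138.5,0],
    [541,-86,-827,0,138.5,0],
  ],
  claw=36,
  newtons=30,
)

```text
time_s: 3.07
tool_pos: [0.4574, -0.1415, 0.303]
tool_rot: [-90.0, 0.1, -150.6]
force: [1.2, 0.1, 0.5]
grip_width: 0.0359
```

```bash
python3 - <<'E'
from h import *
delta((.447,-.353,.25,-158.7))
E
```

```text
t 3.07 pos [ 0.4574 -0.1415  0.303 ] rot [-9.000e+01  1.000e-01 -1.506e+02] F [1.2 0.1 0.5] grip 35.9 q7 [-28.  -7.  38.  97.   4.  89. -51.]
[112.8, 52.8, 179.2, 0.0, 8.1, -0.1]
```

Call:
move_arm(
  moves=[
    [113,20,179,0,8,0],
    [113,20,179,0,8,0],
    [113,20,179,0,8,0],
    [113,20,179,0,8,0],
    [113,20,179,0,8,0],
    [113,20,179,0,8,0],
    [113,20,179,0,8,0],
    [113,20,179,0,8,0],
    [113,20,179,0,8,0],
  ],
)

```text
time_s: 3.82
tool_pos: [0.4494, -0.3491, 0.2829]
tool_rot: [-90.1, 0.1, -158.1]
force: [0.4, 0.6, -0.3]
grip_width: 0.0359
```

```bash
python3 - <<'E'
from h import *
delta((.447,-.353,.18,-158.7))
E
```

```text
t 3.82 pos [ 0.4494 -0.3491  0.2829] rot [-9.010e+01  1.000e-01 -1.581e+02] F [ 0.4  0.6 -0.3] grip 35.9 q7 [-13.   9.  54.  88.  -7.  86. -26.]
[3.8, 102.9, 2.8, 0.1, 0.6, -0.1]
```

Call:
move_arm(
  moves=[
    [4,60,3,0,0.6,0],
    [4,60,3,0,0.6,0],
    [4,60,3,0,0.6,0],
    [4,102,3,0,0.6,0],
    [4,102,3,0,0.6,0],
    [4,102,3,0,0.6,0],
    [4,102,3,0,0.6,0],
  ],
)

```text
time_s: 4.4
tool_pos: [0.4474, -0.3551, 0.1832]
tool_rot: [-89.9, 0.1, -158.8]
force: [0.2, -0.0, 0.2]
grip_width: 0.0363
```

```bash
python3 - <<'E'
from h import *
delta((.447,-.353,.18,-158.7))
p,d=read_camera('side'); save('t1.png',p,(320,230,460,360),5)
p,d=read_camera('top'); save('t2.png',p,(420,170,500,240),7)
E
```

```text
t 4.4 pos [ 0.4474 -0.3551  0.1832] rot [-8.990e+01  1.000e-01 -1.588e+02] F [ 0.2 -0.   0.2] grip 36.3 q7 [-11.  12.  54.  97. -10.  75. -24.]
[-0.3, 3.2, -2.1, -0.1, -0.1, -0.1]
```

View pics/t1.png

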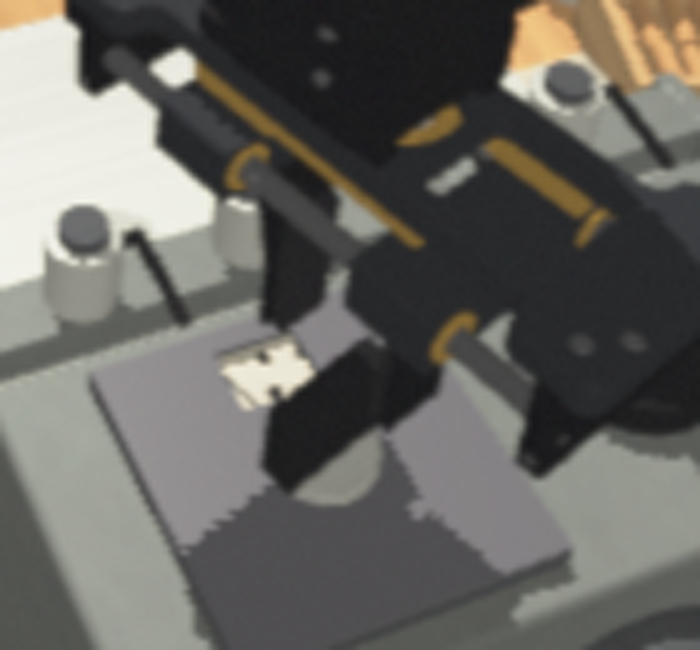

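Call:
move_arm(
  moves=[
    [0,3,-2,0,0,0],
    [0,3,-2,0,0,0],
    [0,3,-2,0,0,0],
    [0,3,-2,0,0,0],
    [0,3,-2,0,0,0],
    [0,3,-2,0,0,0],
  ],
  claw=8,
  newtons=30,
)

```text
time_s: 5.0
tool_pos: [0.4451, -0.3534, 0.1779]
tool_rot: [-90.0, 0.0, -158.9]
force: [0.1, -1.0, 0.3]
grip_width: 0.0099
```

```bash
python3 - <<'E'
from h import *
delta((.447,-.353,.18,-85.8))
E
```

```text
t 5.0 pos [ 0.4451 -0.3534  0.1779] rot [ -90.     0.  -158.9] F [ 0.1 -1.   0.3] grip 9.9 q7 [-11.  12.  54.  98. -10.  75. -24.]
[-1.9, -2.1, 0.3, -0.0, -73.1, -0.0]
```

```bash
python3 - <<'E'
from h import *
p,d=read_camera('side'); save('t3.png',p,(320,230,460,360),5)
delta()
E
```

```text
t 5.05 pos [ 0.4451 -0.3534  0.1778] rot [ -90.     0.  -158.9] F [-0.3  1.   0.6] grip 9.3 q7 [-11.  12.  54.  98. -10.  75. -24.]
```

View pics/t3.png

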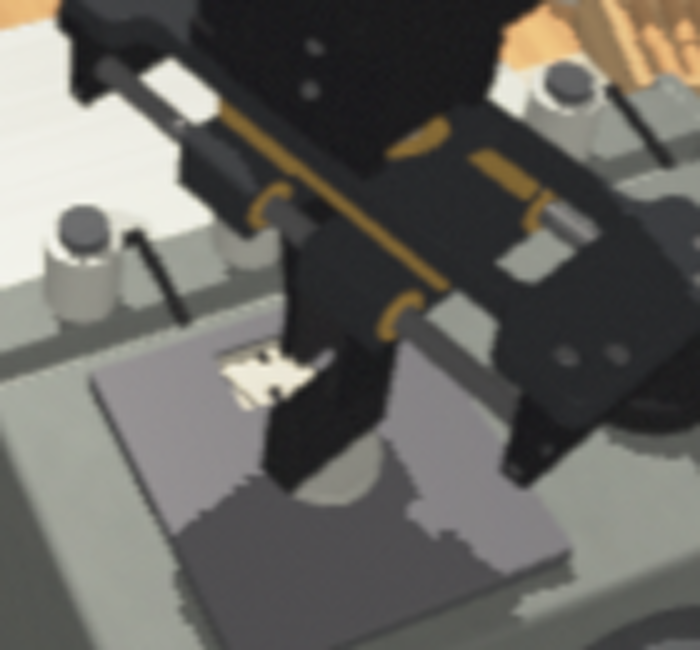

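Call:
move_arm(
  moves=[
    [0,0,0,0,-7,0],
    [0,0,0,0,-14,0],
    [0,0,0,0,-20,0],
    [0,0,0,0,-20,0],
    [0,0,0,0,-20,0],
  ],
  claw=4,
)

```text
time_s: 5.47
tool_pos: [0.4451, -0.3534, 0.1778]
tool_rot: [-90.0, 0.0, -139.1]
force: [0.3, -0.8, -0.8]
grip_width: 0.0039
```

```bash
python3 - <<'E'
from h import *
p,d=read_camera('side'); save('t4.png',p,(320,230,460,360),5)
delta()
print(env.get_obs()['wrist_torque'])
E
```

```text
t 5.52 pos [ 0.4451 -0.3535  0.1778] rot [ -90.     0.  -139.1] F [ 0.1 -0.  -1.2] grip 4.4 q7 [-9. 12. 51. 98. -9. 75. -5.]
[-0.06185447  0.06170641  0.00490326]
```

View pics/t4.png

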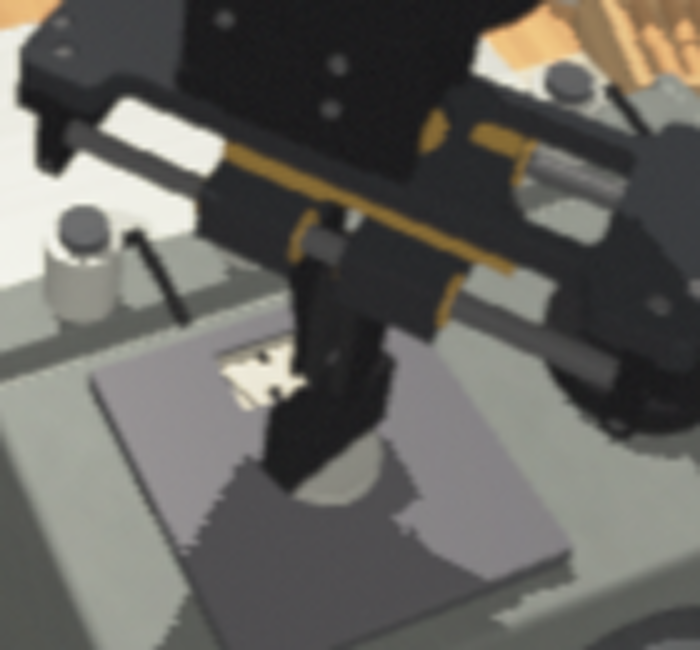

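```bash
python3 - <<'E'
from h import *
p,d,W=cloud('side')
for z in(.167,.178,.1965,.22): print(z,(proj('side',[.4451,-.3535,z])-[320,230])*5)
for a in((345,385),(345,350),(345,320),(320,300),(330,430),(300,450),(370,390)):
    print(a,W[230+a[1]//5,320+a[0]//5].round(4))
p,d,W=cloud('top'); 
for z in(.167,.1965,.22): print(z,proj('top',[.4451,-.3535,z]))
save('t5.png',p,(400,140,520,250),6)
E
```

```text
0.167 [319.98832111 438.84343976]
0.178 [323.60102209 417.98743078]
0.1965 [329.86816942 381.80738659]
0.22 [338.19506506 333.73648024]
(345, 385) [ 0.4418 -0.3668  0.2135]
(345, 350) [ 0.4407 -0.3651  0.2284]
(345, 320) [ 0.4403 -0.363   0.2398]
(320, 300) [ 0.435  -0.3566  0.2431]
(330, 430) [ 0.4418 -0.3632  0.1863]
(300, 450) [ 0.4296 -0.3674  0.187 ]
(370, 390) [ 0.4583 -0.3562  0.1907]
0.167 [466.13806619 212.16486285]
0.1965 [470.42419515 211.7389793 ]
0.22 [474.02196147 211.38149368]
```

View pics/t5.png

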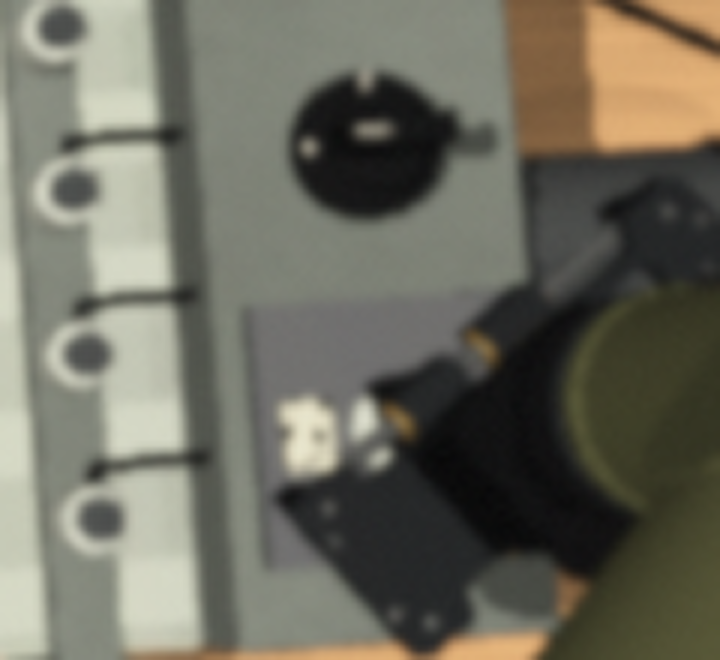

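```bash
python3 - <<'E'
from h import *
p,d,W=cloud('side')
for r in range(335,430,6):
    print(r,[tuple((W[230+r//5,320+c//5]*1000).round(0)[[0,1,2]].astype(int)) for c in (310,330,350,370)])
E
```

```text
335 [(np.int64(434), np.int64(-356), np.int64(226)), (np.int64(441), np.int64(-355), np.int64(223)), (np.int64(441), np.int64(-366), np.int64(236)), (np.int64(444), np.int64(-371), np.int64(241))]
341 [(np.int64(434), np.int64(-356), np.int64(225)), (np.int64(442), np.int64(-354), np.int64(219)), (np.int64(442), np.int64(-365), np.int64(232)), (np.int64(445), np.int64(-370), np.int64(237))]
347 [(np.int64(435), np.int64(-356), np.int64(222)), (np.int64(442), np.int64(-355), np.int64(218)), (np.int64(442), np.int64(-365), np.int64(230)), (np.int64(446), np.int64(-370), np.int64(235))]
353 [(np.int64(435), np.int64(-355), np.int64(218)), (np.int64(443), np.int64(-353), np.int64(213)), (np.int64(441), np.int64(-367), np.int64(230)), (np.int64(449), np.int64(-365), np.int64(225))]
359 [(np.int64(435), np.int64(-357), np.int64(218)), (np.int64(444), np.int64(-353), np.int64(210)), (np.int64(442), np.int64(-366), np.int64(227)), (np.int64(450), np.int64(-365), np.int64(222))]
365 [(np.int64(435), np.int64(-357), np.int64(213)), (np.int64(448), np.int64(-348), np.int64(197)), (np.int64(442)
[... 1351 characters left out ...]
.int64(196)), (np.int64(449), np.int64(-360), np.int64(192)), (np.int64(460), np.int64(-356), np.int64(182))]
413 [(np.int64(435), np.int64(-361), np.int64(197)), (np.int64(441), np.int64(-362), np.int64(195)), (np.int64(450), np.int64(-360), np.int64(188)), (np.int64(460), np.int64(-356), np.int64(180))]
419 [(np.int64(434), np.int64(-362), np.int64(196)), (np.int64(441), np.int64(-363), np.int64(194)), (np.int64(450), np.int64(-360), np.int64(185)), (np.int64(461), np.int64(-355), np.int64(175))]
425 [(np.int64(433), np.int64(-365), np.int64(195)), (np.int64(442), np.int64(-362), np.int64(187)), (np.int64(452), np.int64(-358), np.int64(178)), (np.int64(462), np.int64(-355), np.int64(169))]
```

```bash
python3 - <<'E'
from h import *
W=np.load('c.npz')['W2']
m=(np.hypot(W[...,0]-.224,W[...,1]-.61)<.09)&(W[...,2]>.12)&(W[...,2]<.4)
P=W[m]; i=np.argsort(P[:,2])[:12]; print(P[i].round(3))
p,d,W=cloud('side')
m=(np.hypot(W[...,0]-.445,W[...,1]+.353)<.03)&(W[...,2]>.2)&(W[...,2]<.24)
P=W[m]; i=np.argsort(P[:,2])[:12]; print(P[i].round(3))
print(env.nose_length)
E
```

```text
[[0.244 0.653 0.222]
 [0.231 0.655 0.222]
 [0.251 0.649 0.222]
 [0.234 0.654 0.222]
 [0.198 0.564 0.223]
 [0.207 0.561 0.224]
 [0.204 0.561 0.224]
 [0.213 0.558 0.224]
 [0.237 0.648 0.224]
 [0.241 0.647 0.224]
 [0.247 0.644 0.224]
 [0.201 0.561 0.224]]
[[ 0.443 -0.367  0.206]
 [ 0.445 -0.368  0.206]
 [ 0.437 -0.358  0.206]
 [ 0.442 -0.354  0.206]
 [ 0.441 -0.363  0.207]
 [ 0.439 -0.357  0.207]
 [ 0.431 -0.353  0.207]
 [ 0.433 -0.356  0.208]
 [ 0.431 -0.355  0.208]
 [ 0.44  -0.362  0.208]
 [ 0.434 -0.356  0.208]
 [ 0.448 -0.366  0.208]]
0.011
```

```bash
python3 - <<'E'
from h import *
p,d,W=cloud('side')
yaw=np.radians(-139.1); ex=np.array([np.cos(yaw),np.sin(yaw)]); ez=np.array([-np.sin(yaw),np.cos(yaw)])
q=W[...,:2]-[.4451,-.3535]; a=q@ex; b=q@ez; Z=W[...,2]
for lo,hi in((-100,-60),(-60,-30),(-30,-18),(-18,-9),(-9,9),(9,18),(18,30),(30,60),(60,100)):
    m=(b*1000>lo)&(b*1000<hi)&(abs(a)<.06)&(Z>.2005)&(Z<.4)&~((abs(W[...,0]-.566)<.03)&(abs(W[...,1]+.344)<.03))
    P=np.sort(Z[m]); print(lo,hi,m.sum(),P[:3].round(3),P[min(len(P)-1,20)].round(3) if len(P) else '', (a[m]*1000).min().round(0),(a[m]*1000).max().round(0))
E
```

```text
-100 -60 997 [0.277 0.277 0.277] 0.28 -36.0 39.0
-60 -30 984 [0.282 0.283 0.283] 0.29 -20.0 39.0
-30 -18 628 [0.281 0.282 0.282] 0.287 12.0 39.0
-18 -9 479 [0.208 0.21  0.213] 0.243 10.0 39.0
-9 9 1144 [0.206 0.206 0.206] 0.21 -9.0 39.0
9 18 796 [0.209 0.209 0.209] 0.217 -25.0 39.0
18 30 752 [0.281 0.282 0.282] 0.286 -25.0 39.0
30 60 1076 [0.28  0.28  0.281] 0.286 -34.0 39.0
60 100 1543 [0.278 0.279 0.279] 0.283 -37.0 38.0
```

Call:
move_arm(
  moves=[
    [0,-8,0,0,20,0],
    [0,-8,0,0,20,0],
    [0,-8,0,0,20,0],
    [0,-8,0,0,20,0],
    [0,-8,0,0,20,0],
    [0,-8,0,0,20,0],
  ],
  claw=36,
)

```text
time_s: 6.27
tool_pos: [0.4452, -0.3532, 0.1857]
tool_rot: [-90.0, -0.0, -158.8]
force: [0.4, -0.9, -0.8]
grip_width: 0.0329
```

```bash
python3 - <<'E'
from h import *
delta((.447,-.353,.141,-158.7))
E
```

```text
t 6.27 pos [ 0.4452 -0.3532  0.1857] rot [ -90.    -0.  -158.8] F [ 0.4 -0.9 -0.8] grip 32.9 q7 [-11.  12.  54.  97. -10.  76. -24.]
[-1.8, 44.7, 0.4, 0.0, -0.1, 0.0]
```

Call:
move_arm(
  moves=[
    [-2,10,0,0,0,0],
    [-2,30,0,0,0,0],
    [-2,44,0,0,0,0],
    [-2,44,0,0,0,0],
    [-2,44,0,0,0,0],
  ],
)

```text
time_s: 6.68
tool_pos: [0.4464, -0.3522, 0.1408]
tool_rot: [-90.1, -0.1, -158.9]
force: [-0.8, 0.0, 0.2]
grip_width: 0.0355
```

Call:
move_arm(
  moves=[
    [0,0,0,0,0,0],
    [0,0,0,0,0,0],
    [0,0,0,0,0,0],
    [0,0,0,0,0,0],
    [0,0,0,0,0,0],
  ],
  claw=4,
  newtons=30,
)

```text
time_s: 7.1
tool_pos: [0.4472, -0.3524, 0.1424]
tool_rot: [-90.0, 0.0, -158.9]
force: [-0.7, 3.0, 2.6]
grip_width: 0.0139
```

```bash
python3 - <<'E'
from h import *
delta((.447,-.353,.141,-85.8))
E
```

```text
t 7.1 pos [ 0.4472 -0.3524  0.1424] rot [ -90.     0.  -158.9] F [-0.7  3.   2.6] grip 13.9 q7 [-10.  14.  53. 100. -12.  71. -23.]
[0.5, 1.4, 0.5, -0.0, -73.1, -0.1]
```

Gripped at 14 mm. The reported TCP is about 39 mm further ahead than the true fingertips suggest, so from here I use tip z = TCP z + 0.028. Next I turn the turret counter-clockwise.

Call:
move_arm(
  moves=[
    [0,0,0,0,-7,0],
    [0,0,0,0,-14,0],
    [0,0,0,0,-21,0],
    [0,0,0,0,-28,0],
    [0,0,0,0,-35,0],
    [0,0,0,0,-42,0],
    [0,0,0,0,-49,0],
    [0,0,0,0,-56,0],
    [0,0,0,0,-63,0],
    [0,0,0,0,-70,0],
    [0,0,0,0,-73,0],
    [0,0,0,0,-73,0],
    [0,0,0,0,-73,0],
    [0,0,0,0,-73,0],
  ],
)

```text
time_s: 8.27
tool_pos: [0.446, -0.3516, 0.1424]
tool_rot: [-90.1, 0.2, -85.9]
force: [-4.0, 3.7, 5.8]
grip_width: 0.0137
```

Call:
move_arm(
  moves=[
    [0,0,0,0,0,0],
    [0,0,0,0,0,0],
    [0,0,0,0,0,0],
    [0,-60,0,0,0,0],
    [0,-120,0,0,0,0],
    [0,-150,100,0,0,0],
    [0,-150,250,0,0,0],
    [0,-150,250,0,0,0],
    [0,-150,250,0,0,0],
    [0,-150,250,0,0,0],
    [0,-150,250,0,0,0],
    [0,-150,250,0,0,0],
    [0,-150,250,0,0,0],
  ],
  claw=36,
)

```text
time_s: 9.35
tool_pos: [0.7003, -0.3326, 0.2888]
tool_rot: [-90.1, 0.0, -85.6]
force: [-0.3, 0.4, -0.7]
grip_width: 0.036
```

```bash
python3 - <<'E'
from h import *
delta()
p,d,W=cloud('top'); save('t6.png',p,(436,185,496,235),13)
p2,d,W2=cloud('side'); save('t7.png',p2,(340,280,440,360),8); np.savez('c2.npz',p=p,W=W,p2=p2,W2=W2)
for WW in (W,W2):
    m=(np.hypot(WW[...,0]-.447,WW[...,1]+.353)<.035)&(WW[...,2]>.175)&(WW[...,2]<.22)
    print(m.sum(),cv2.minAreaRect((WW[m][:,:2]*1000).astype(np.float32)))
E
```

```text
t 9.35 pos [ 0.7003 -0.3326  0.2888] rot [-90.1   0.  -85.6] F [-0.3  0.4 -0.7] grip 36.0 q7 [  5.  38.  38.  51. -22.  97.  38.]
0 ((0.0, 0.0), (0.0, 0.0), 0.0)
410 ((445.6872253417969, -354.65618896484375), (14.363903999328613, 45.97684097290039), 4.489866256713867)
```

View pics/t7.png

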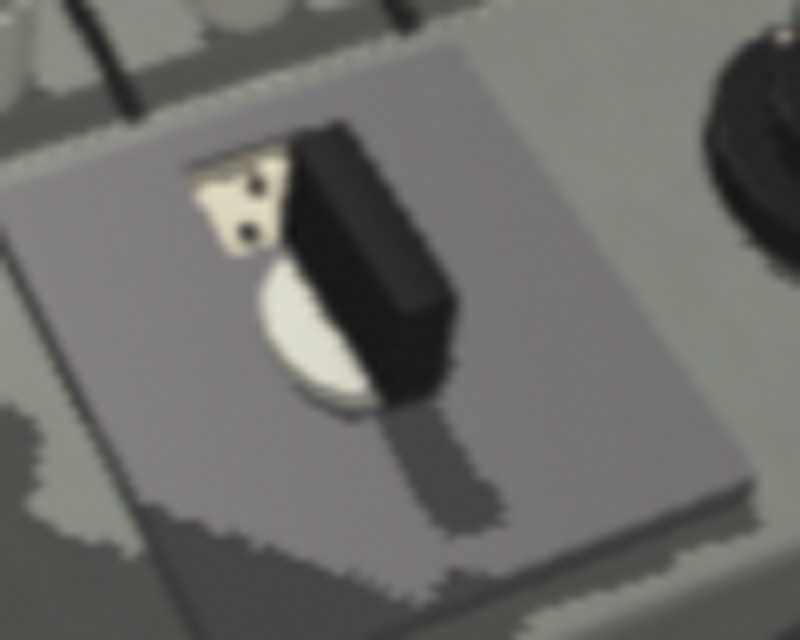

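```bash
python3 - <<'E'
from h import *
delta((.642,.246,.16,-82.5))
E
```

```text
t 9.45 pos [ 0.6958 -0.3355  0.2907] rot [-90.1  -0.  -85.9] F [-0.7  0.5  0.6] grip 36.2 q7 [  5.  37.  38.  51. -22.  97.  38.]
[-583.9, 130.3, -12.0, 0.1, -3.4, 0.0]
```

Call:
move_arm(
  moves=[
    [-40,9,-1,0,-3.4,0],
    [-80,18,-2,0,-3.4,0],
    [-120,27,-3,0,-3.4,0],
    [-160,36,-4,0,-3.4,0],
    [-200,45,-4,0,-3.4,0],
    [-240,54,-5,0,-3.4,0],
    [-280,63,-6,0,-3.4,0],
    [-320,72,-7,0,-3.4,0],
    [-360,81,-8,0,-3.4,0],
    [-400,90,-8,0,-3.4,0],
    [-440,99,-9,0,-3.4,0],
    [-480,108,-10,0,-3.4,0],
    [-520,117,-11,0,-3.4,0],
    [-560,126,-12,0,-3.4,0],
    [-584,130,-12,0,-3.4,0],
    [-584,130,-12,0,-3.4,0],
    [-584,130,-12,0,-3.4,0],
    [-584,130,-12,0,-3.4,0],
  ],
  claw=56,
)

```text
time_s: 10.95
tool_pos: [0.6425, 0.2441, 0.1627]
tool_rot: [-90.0, -0.1, -82.6]
force: [0.8, -1.4, -0.1]
grip_width: 0.0561
```

```bash
python3 - <<'E'
from h import *
p,d,W=cloud('top'); save('t8.png',p,(436,185,496,235),13)
p2,d,W2=cloud('side'); save('t9.png',p2,(230,120,400,220),4.5); np.savez('c3.npz',p=p,W=W,p2=p2,W2=W2)
delta((.642,.246,-.0125,-82.5))
m=(np.hypot(W[...,0]-.447,W[...,1]+.353)<.035)&(W[...,2]>.175)&(W[...,2]<.22)
print(m.sum(),cv2.minAreaRect((W[m][:,:2]*1000).astype(np.float32)))
E
```

```text
t 11.05 pos [0.6432 0.2436 0.163 ] rot [-89.9  -0.  -82.7] F [-0.4 -0.2 -0.2] grip 56.0 q7 [-45.  26.  30.  81. -13.  77.  -7.]
[-2.6, 175.5, -1.1, -0.1, -0.2, 0.0]
120 ((448.445068359375, -352.27764892578125), (13.92414379119873, 47.6254997253418), 4.283236026763916)
```

View pics/t8.png

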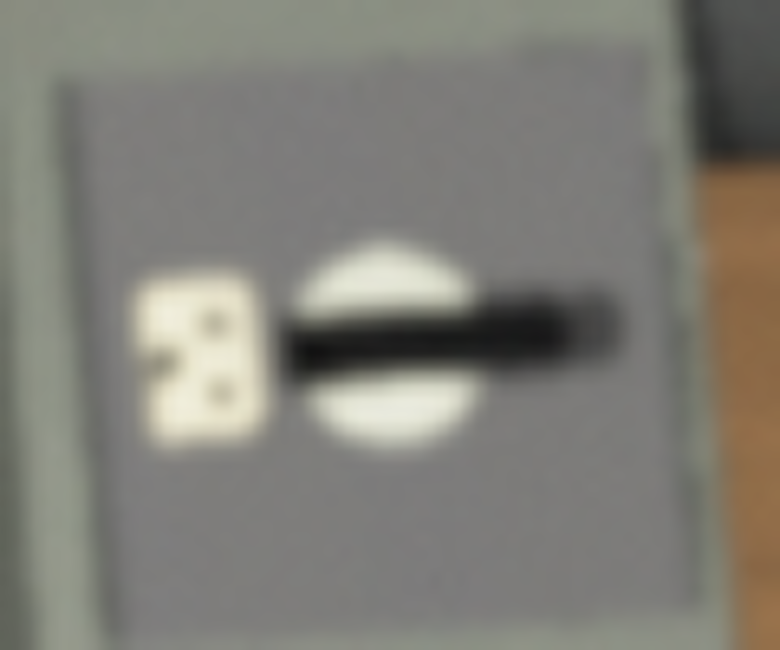

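View pics/t9.png

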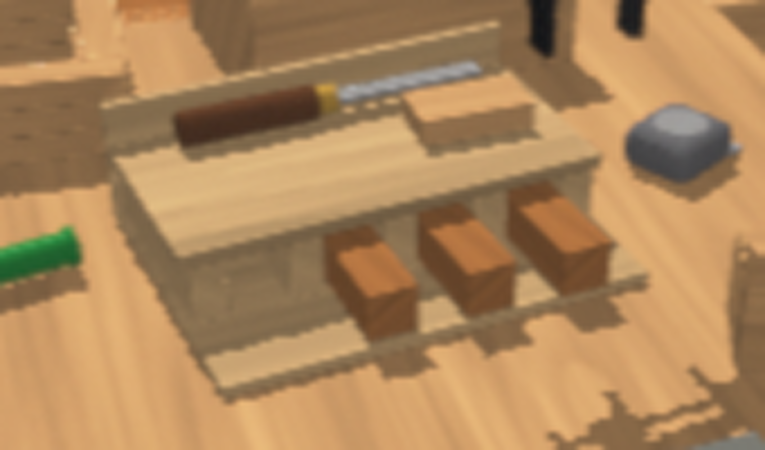

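```bash
python3 - <<'E'
from h import *
f=np.load('c3.npz')
W=f['W2']; m=(np.hypot(W[...,0]-.643,W[...,1]-.244)<.06)&(W[...,2]>.185)&(W[...,2]<.21)
P=W[m]; yaw=np.radians(-82.6); ex=np.array([np.cos(yaw),np.sin(yaw)]); ez=np.array([-np.sin(yaw),np.cos(yaw)])
q=P[:,:2]-[.6432,.2436]; b=q@ez*1000; print(len(P),P[:,2].min(),np.histogram(b,20), (q@ex*1000).min(),(q@ex*1000).max())
W=f['W2']; Z=W[...,2]
for cx,cy in((.6408,.2559),(.5687,.2476),(.4966,.239)):
    m=(np.hypot(W[...,0]-cx,W[...,1]-cy)<.055)&(abs(Z-.048)<.005)
    P=W[m]; r=cv2.minAreaRect((P[:,:2]*1000).astype(np.float32)); print(m.sum(),P.mean(0).round(4),r)
E
```

```text
75 0.19007309625812704 (array([22,  7,  7,  0,  0,  0,  0,  0,  0,  0,  0,  0,  0,  0,  0,  0,  0,
       21,  9,  9]), array([-38.98181185, -35.17402841, -31.36624497, -27.55846153,
       -23.75067809, -19.94289465, -16.13511121, -12.32732777,
        -8.51954433,  -4.71176089,  -0.90397745,   2.90380599,
         6.71158943,  10.51937287,  14.32715632,  18.13493976,
        21.9427232 ,  25.75050664,  29.55829008,  33.36607352,
        37.17385696])) -9.082241053906545 16.230319252831386
230 [0.6376 0.2602 0.0473] ((630.0609130859375, 259.8799743652344), (97.61604309082031, 75.26815032958984), 79.1317367553711)
245 [0.5676 0.253  0.0473] ((577.566650390625, 255.91604614257812), (84.7585220336914, 91.69247436523438), 22.591001510620117)
244 [0.4957 0.2455 0.0473] ((505.07684326171875, 249.5034637451172), (84.5560531616211, 89.30056762695312), 23.302120208740234)
```

Call:
move_arm(
  moves=[
    [-2.5,40,-1,0,0,0],
    [-2.5,80,-1,0,0,0],
    [-2.5,115,-1,0,0,0],
    [-2.5,140,-1,0,0,0],
    [-2.5,160,-1,0,0,0],
    [-2.5,175,-1,0,0,0],
    [-2.5,175,-1,0,0,0],
    [-2.5,175,-1,0,0,0],
  ],
)

```text
time_s: 11.72
tool_pos: [0.6416, 0.248, -0.0129]
tool_rot: [-90.0, -0.0, -82.6]
force: [0.9, 0.2, 0.1]
grip_width: 0.056
```

Call:
move_arm(
  moves=[
    [0,0,0,0,0,0],
    [0,0,0,0,0,0],
    [0,0,0,0,0,0],
    [0,0,0,0,0,0],
  ],
  claw=28,
  newtons=40,
)

```text
time_s: 12.05
tool_pos: [0.642, 0.2496, -0.0117]
tool_rot: [-89.9, 0.0, -82.5]
force: [-0.7, -0.9, 1.9]
grip_width: 0.0379
```

```bash
python3 - <<'E'
from h import *
delta()
p2,d,W2=cloud('side'); save('a1.png',p2,(230,120,400,220),4.5)
E
```

```text
t 12.05 pos [ 0.642   0.2496 -0.0117] rot [-89.9   0.  -82.5] F [-0.7 -0.9  1.9] grip 37.9 q7 [-43.  34.  27.  90. -17.  60.  -4.]
```

View pics/a1.png

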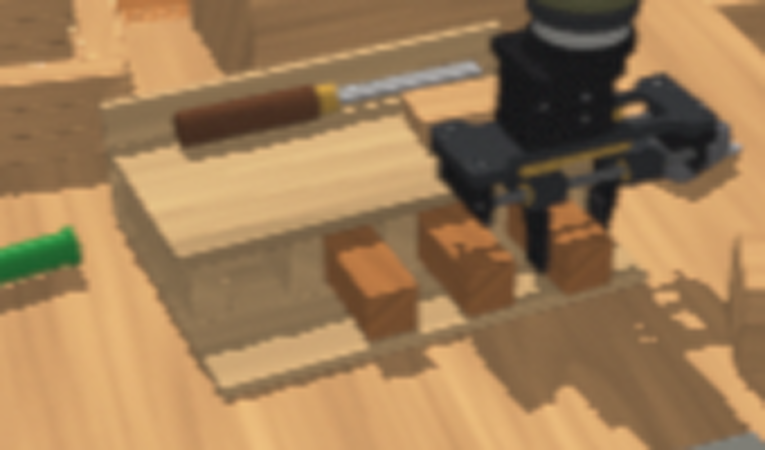

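Call:
move_arm(
  moves=[
    [0,-1.5,0,0,0,0],
    [15,-1.5,0,0,0,0],
    [30,-1.5,0,0,0,0],
    [45,-1.5,0,0,0,0],
    [60,-1.5,0,0,0,0],
    [60,-1.5,0,0,0,0],
    [60,0,0,0,0,0],
    [60,0,0,0,0,0],
  ],
)

```text
time_s: 12.77
tool_pos: [0.6507, 0.1864, -0.0118]
tool_rot: [-89.9, -0.1, -82.6]
force: [0.4, -3.9, 4.8]
grip_width: 0.038
```

Call:
move_arm(
  moves=[
    [0,0,0,0,0,0],
    [0,0,0,0,0,0],
    [0,0,0,0,0,0],
    [-25,0,0,0,0,0],
    [-50,0,0,0,0,0],
    [-50,0,0,0,0,0],
    [-50,0,0,0,0,0],
  ],
  claw=50,
)

```text
time_s: 13.35
tool_pos: [0.641, 0.2433, -0.0139]
tool_rot: [-90.1, 0.1, -82.2]
force: [-0.3, -0.4, 0.7]
grip_width: 0.05
```

Call:
move_arm(
  moves=[
    [0,0,0,0,0,0],
    [0,0,0,0,0,0],
    [0,0,0,0,0,0],
    [0,0,0,0,0,0],
  ],
  claw=28,
)

```text
time_s: 13.68
tool_pos: [0.6428, 0.2379, -0.0132]
tool_rot: [-90.0, -0.0, -82.6]
force: [0.3, 0.6, -1.2]
grip_width: 0.0376
```

```bash
python3 - <<'E'
from h import *
delta()
p2,d,W2=cloud('side'); save('a2.png',p2,(230,120,400,220),4.5)
E
```

```text
t 13.68 pos [ 0.6428  0.2379 -0.0132] rot [-90.   -0.  -82.6] F [ 0.3  0.6 -1.2] grip 37.6 q7 [-43.  34.  27.  90. -17.  60.  -3.]
```

View pics/a2.png

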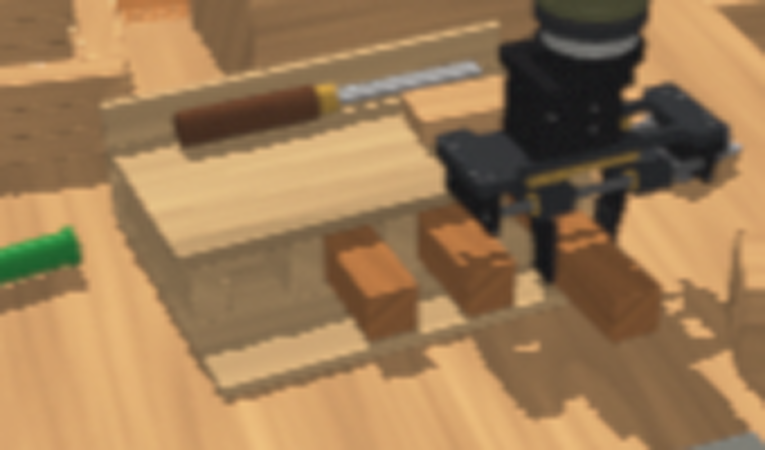

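Call:
move_arm(
  moves=[
    [0,-1.5,0,0,0,0],
    [20,-1.5,0,0,0,0],
    [40,-1.5,0,0,0,0],
    [60,-1.5,0,0,0,0],
    [80,-1.5,0,0,0,0],
    [100,-1.5,0,0,0,0],
    [120,-1.5,0,0,0,0],
    [140,-1.5,0,0,0,0],
    [145,-10,0,0,0,0],
    [145,-40,0,0,0,0],
    [145,-70,0,0,0,0],
    [145,-90,0,0,0,0],
    [145,-90,0,0,0,0],
  ],
)

```text
time_s: 14.82
tool_pos: [0.6651, 0.0959, 0.0827]
tool_rot: [-89.5, 0.1, -82.5]
force: [0.6, -0.4, -0.7]
grip_width: 0.0374
```

```bash
python3 - <<'E'
from h import *
b=bw(.108,.098); delta((b[0],b[1],.06,-85.85))
p2,d,W2=cloud('side'); save('a3.png',p2,(230,60,480,300),3)
E
```

```text
t 14.82 pos [0.6651 0.0959 0.0827] rot [-89.5   0.1 -82.5] F [ 0.6 -0.4 -0.7] grip 37.4 q7 [-34.  27.  31.  89. -15.  68.   7.]
[144.8, 21.9, -71.0, -0.5, 3.3, -0.1]
```

View pics/a3.png

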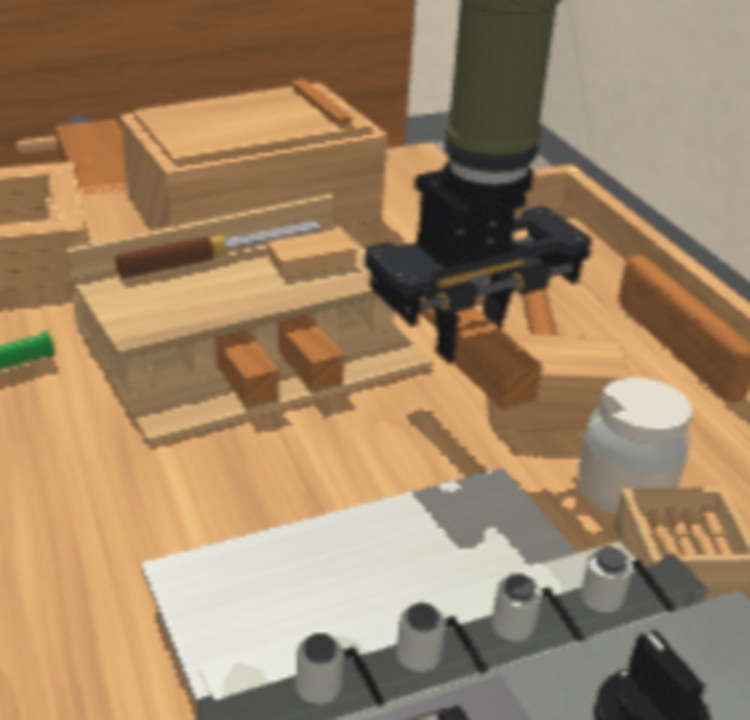

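Call:
move_arm(
  moves=[
    [35,5,-18,0,1,0],
    [70,10,-36,0,2,0],
    [105,15,-54,0,3,0],
    [145,22,-71,0,3.3,0],
    [145,22,-71,0.5,3.3,0],
    [145,22,-71,0.5,3.3,0],
    [145,22,-71,0.5,3.3,0],
    [145,22,-71,0.5,3.3,0],
  ],
)

```text
time_s: 15.53
tool_pos: [0.6101, -0.0554, 0.0541]
tool_rot: [-89.6, 0.1, -85.7]
force: [-0.4, -0.2, -1.1]
grip_width: 0.0372
```

```bash
python3 - <<'E'
from h import *
b=bw(.108,.098); delta((b[0],b[1],.018,-85.85))
p,d,W=cloud('top'); save('a4.png',p,(300,100,440,220),5)
W=cloud('side')[2]
Z=W[...,2]
E
```

```text
t 15.53 pos [ 0.6101 -0.0554  0.0541] rot [-89.6   0.1 -85.7] F [-0.4 -0.2 -1.1] grip 37.2 q7 [-25.  22.  34.  99. -14.  62.  18.]
[1.9, 36.2, 3.4, -0.4, 0.2, -0.1]
```

View pics/a4.png

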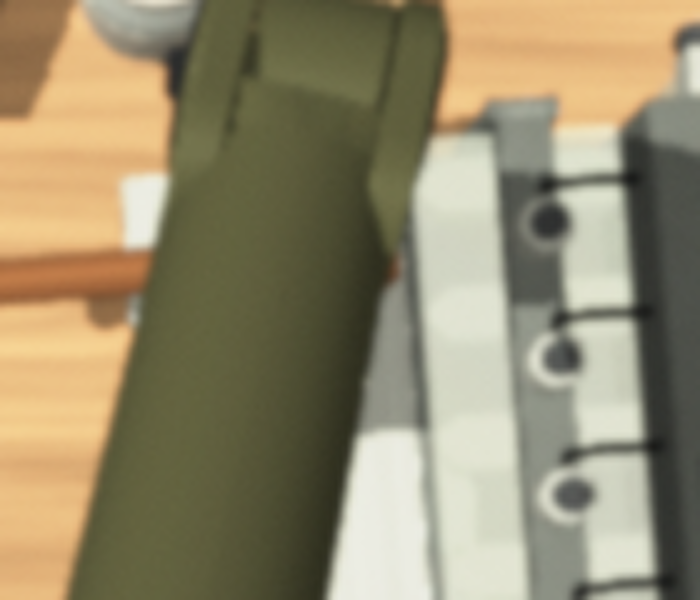

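```bash
python3 - <<'E'
from h import *
for i in(-.108,-.036,.036,.108):
    b=bw(i,-.06); print(proj('top',[b[0],b[1],.19]), end=' ')
    b=bw(i,0); print(proj('top',[b[0],b[1],.08]))
p2,d,W=cloud('side'); save('a5.png',p2,(260,130,500,330),3.3)
# leg top points, shank side
Z=W[...,2]
E
```

```text
[420.11209192 225.82586972] [388.54907598 227.41044737]
[417.70253123 197.00382677] [386.49697967 201.38381888]
[415.31372448 168.43003286] [384.46084701 175.55965656]
[412.94540469 140.10129444] [382.44049245 149.93560704]
```

View pics/a5.png

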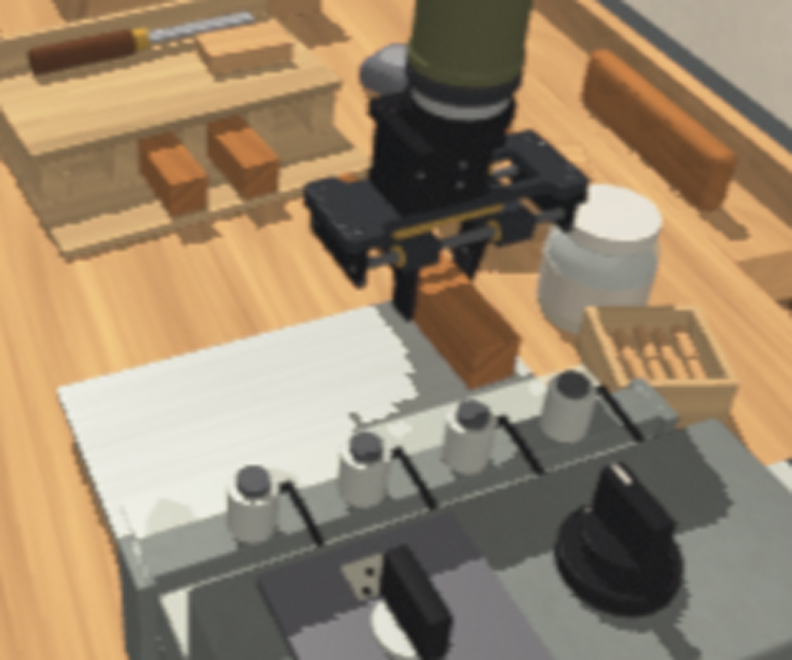

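Call:
move_arm(
  moves=[
    [2,15,3,0,0.2,0],
    [2,30,3,0,0.2,0],
    [2,35,3,0,0.2,0],
    [2,35,3,0,0.2,0],
    [2,35,3,0,0.2,0],
    [2,35,3,0,0.2,0],
  ],
)

```text
time_s: 16.18
tool_pos: [0.6138, -0.0592, 0.02]
tool_rot: [-89.5, 0.0, -86.0]
force: [-0.9, -0.1, -1.5]
grip_width: 0.0378
```

```bash
python3 - <<'E'
from h import *
b=bw(.108,.098); delta((b[0],b[1],.018,-85.85))
p2,d,W=cloud('side'); save('a6.png',p2,(340,190,460,290),6)
E
```

```text
t 16.18 pos [ 0.6138 -0.0592  0.02  ] rot [-89.5   0.  -86. ] F [-0.9 -0.1 -1.5] grip 37.8 q7 [-24.  25.  34. 100. -16.  59.  19.]
[-2.3, 2.0, 0.2, -0.5, -0.1, -0.0]
```

View pics/a6.png

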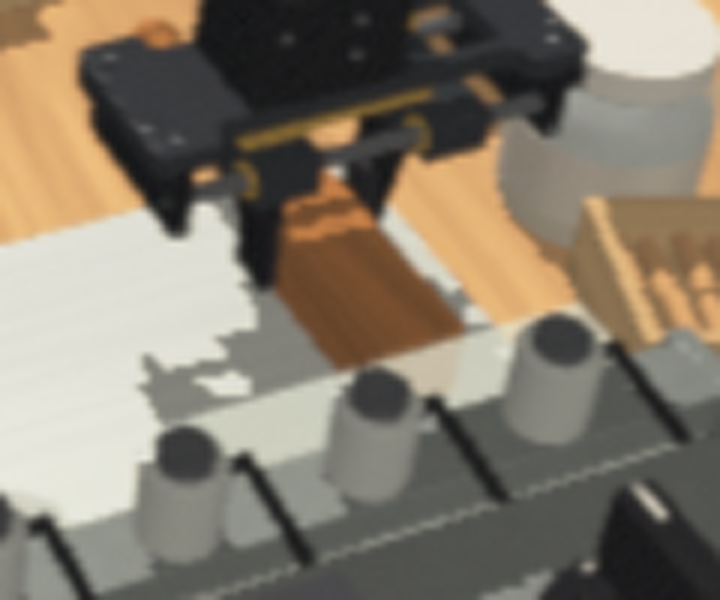

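Call:
move_arm(
  moves=[
    [0,1.5,0,0,0,0],
    [10,1.5,0,0,0,0],
    [20,1.5,0,0,0,0],
    [30,1.5,0,0,0,0],
    [40,1.5,0,0,0,0],
    [50,1.5,0,0,0,0],
    [56,1.5,0,0,0,0],
    [56,1.5,0,0,0,0],
  ],
)

```text
time_s: 16.9
tool_pos: [0.6174, -0.1188, 0.0187]
tool_rot: [-89.5, -0.1, -86.2]
force: [0.1, 0.0, -0.9]
grip_width: 0.0374
```

```bash
python3 - <<'E'
from h import *
b=bw(.108,.098); delta((b[0],b[1],.018,-85.85))
p2,d,W=cloud('side'); save('a7.png',p2,(340,190,460,290),6)
E
```

```text
t 16.9 pos [ 0.6174 -0.1188  0.0187] rot [-89.5  -0.1 -86.2] F [ 0.1  0.  -0.9] grip 37.4 q7 [-19.  26.  34.  99. -17.  60.  25.]
[-62.0, 0.5, 0.6, -0.5, -0.4, 0.1]
```

View pics/a7.png

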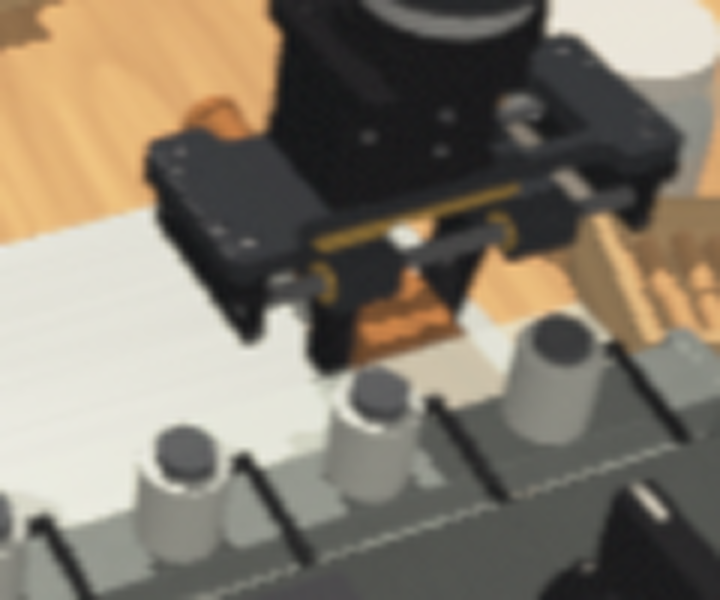

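Call:
move_arm(
  moves=[
    [0,0,0,0,0,0],
    [0,0,0,0,0,0],
    [0,0,0,0,0,0],
    [-30,0,0,0,0,0],
    [-60,0,0,0,0,0],
    [-88,1,0,0,0,0],
    [-88,1,0,0,0,0],
    [-88,1,0,0,0,0],
  ],
  claw=48,
)

```text
time_s: 17.62
tool_pos: [0.6115, -0.0236, 0.0174]
tool_rot: [-89.5, 0.1, -85.7]
force: [-0.4, -1.1, -0.0]
grip_width: 0.0481
```

Call:
move_arm(
  moves=[
    [0,0,0,0,0,0],
    [0,0,0,0,0,0],
    [0,0,0,0,0,0],
    [0,0,0,0,0,0],
    [0,0,0,0,0,0],
  ],
  claw=16,
)

```text
time_s: 18.03
tool_pos: [0.6113, -0.0284, 0.0174]
tool_rot: [-89.5, -0.0, -86.1]
force: [0.1, -0.7, 0.2]
grip_width: 0.0254
```

```bash
python3 - <<'E'
from h import *
b=bw(.108,.050); delta((b[0],b[1],.018,-85.85))
p2,d,W=cloud('side'); save('a8.png',p2,(310,150,460,290),5)
E
```

```text
t 18.03 pos [ 0.6113 -0.0284  0.0174] rot [-89.5  -0.  -86.1] F [ 0.1 -0.7  0.2] grip 25.4 q7 [-27.  24.  33. 101. -15.  59.  16.]
[76.7, -0.6, 0.7, -0.5, -0.2, 0.0]
```

View pics/a8.png

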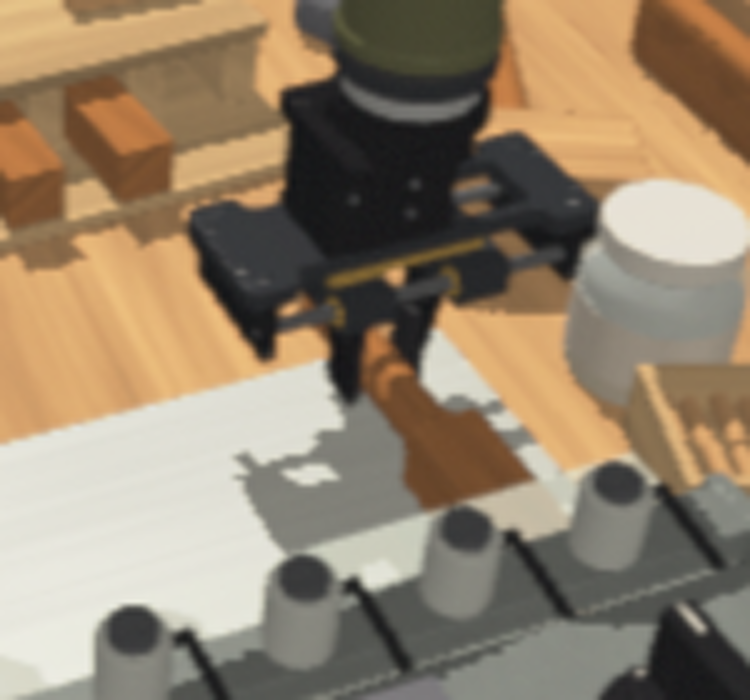

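Call:
move_arm(
  moves=[
    [10,0,0,0,0,0],
    [20,0,0,0,0,0],
    [30,0,0,0,0,0],
    [40,0,0,0,0,0],
    [50,0,0,0,0,0],
    [58,0,0,0,0,0],
    [62,0,0,0,0,0],
    [62,0,0,0,0,0],
  ],
  newtons=30,
)

```text
time_s: 18.75
tool_pos: [0.6155, -0.0914, 0.0174]
tool_rot: [-89.5, -0.1, -86.1]
force: [0.1, -0.3, 0.8]
grip_width: 0.0255
```

Call:
move_arm(
  moves=[
    [2,0,0,0,0,0],
    [4,0,0,0,0,0],
    [6,0,0,0,0,0],
    [6,0,0,0,0,0],
  ],
)

```text
time_s: 19.08
tool_pos: [0.6163, -0.0949, 0.0174]
tool_rot: [-89.5, 0.0, -86.0]
force: [1.3, 0.7, 0.7]
grip_width: 0.0255
```

```bash
python3 - <<'E'
from h import *
b=bw(.108,.050); delta((b[0],b[1],.018,-85.85))
p2,d,W=cloud('side'); save('a9.png',p2,(310,150,460,290),5)
E
```

```text
t 19.08 pos [ 0.6163 -0.0949  0.0174] rot [-89.5   0.  -86. ] F [1.3 0.7 0.7] grip 25.5 q7 [-21.  26.  34. 100. -17.  59.  23.]
[10.0, -0.6, 0.3, -0.5, -0.1, -0.0]
```

View pics/a9.png

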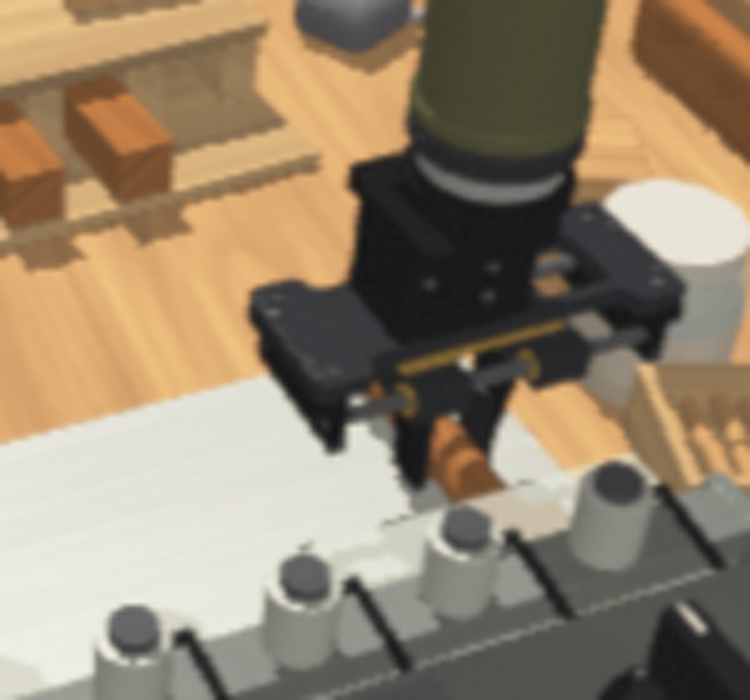

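Call:
move_arm(
  moves=[
    [2,0,0,0,0,0],
    [4,0,0,0,0,0],
    [4,0,0,0,0,0],
  ],
)

```text
time_s: 19.38
tool_pos: [0.6164, -0.0973, 0.0173]
tool_rot: [-89.5, 0.2, -85.9]
force: [0.6, 4.4, 2.0]
grip_width: 0.0251
```

Call:
move_arm(
  moves=[
    [2,0,0,0,0,0],
    [4,0,0,0,0,0],
    [4,0,0,0,0,0],
  ],
)

```text
time_s: 19.63
tool_pos: [0.6164, -0.0971, 0.0173]
tool_rot: [-89.6, 0.5, -85.8]
force: [-2.8, 11.2, 3.9]
grip_width: 0.0248
```

Call:
move_arm(
  moves=[
    [2,0,0,0,0,0],
    [4,0,0,0,0,0],
    [4,0,0,0,0,0],
  ],
)

```text
time_s: 19.88
tool_pos: [0.6164, -0.097, 0.0173]
tool_rot: [-89.6, 0.7, -85.7]
force: [-4.2, 16.8, 8.1]
grip_width: 0.0251
```

Call:
move_arm(
  moves=[
    [0,0,0,0,0,0],
    [0,0,0,0,0,0],
    [0,0,0,0,0,0],
    [-5,-40,0,0,0,0],
    [-10,-80,0,0,0,0],
    [-10,-120,0,0,0,0],
    [-50,-140,0,0,0,0],
    [-90,-140,0,0,0,0],
    [-130,-140,0,0,0,0],
    [-170,-140,0,0,0,0],
    [-210,-140,0,0,0,0],
    [-250,-140,0,0,0,0],
    [-250,-140,0,0,0,0],
  ],
  claw=48,
)

```text
time_s: 20.97
tool_pos: [0.5967, 0.153, 0.1567]
tool_rot: [-89.5, 0.3, -85.3]
force: [-0.8, 1.4, -0.5]
grip_width: 0.0476
```

```bash
cat >> h.py <<'E'
def look(nm):
    p,d,W=cloud('top'); save(nm+'t.png',p,(220,110,440,260),3.6)
    p2,d2,W2=cloud('side'); save(nm+'s.png',p2,(260,150,480,310),3.6); np.savez('last.npz',p=p,W=W,p2=p2,W2=W2)
    c,s=np.cos(YB),np.sin(YB)
    for n,WW in(('top',W),('side',W2)):
        q=WW[...,:2]-OB; mx=q[...,0]*c+q[...,1]*s; my=-q[...,0]*s+q[...,1]*c
        for bx in(-.108,-.036,.036,.108):
            m=(abs(mx-bx)<.022)&(WW[...,2]>.058)&(WW[...,2]<.09)&(my>.01)&(my<.18)
            if m.sum()>15:
                y=np.sort(my[m]); print(n,bx,m.sum(),'foot y',y[-1].round(4),y[-4].round(4),'x mean',mx[m].mean().round(4),'slope',np.polyfit(my[m],mx[m],1)[0].round(3),'zmax',np.sort(WW[m][:,2])[-3].round(4))
E
python3 - <<'E'
from h import *
look('b1'); delta((.5687,.2476,.10,-82.5))
E
```

```text
top 0.108 348 foot y 0.1147 0.1146 x mean 0.1083 slope 0.002 zmax 0.0773
side 0.108 330 foot y 0.1147 0.1115 x mean 0.1027 slope -0.008 zmax 0.0739
t 21.07 pos [0.5981 0.1434 0.1569] rot [-89.5  -0.  -85.8] F [ 0.1 -0.9 -0. ] grip 47.9 q7 [-41.  16.  31.  93.  -8.  73.  -5.]
[-106.1, 56.7, -22.2, -0.5, -3.3, 0.1]
```

View pics/b1t.png

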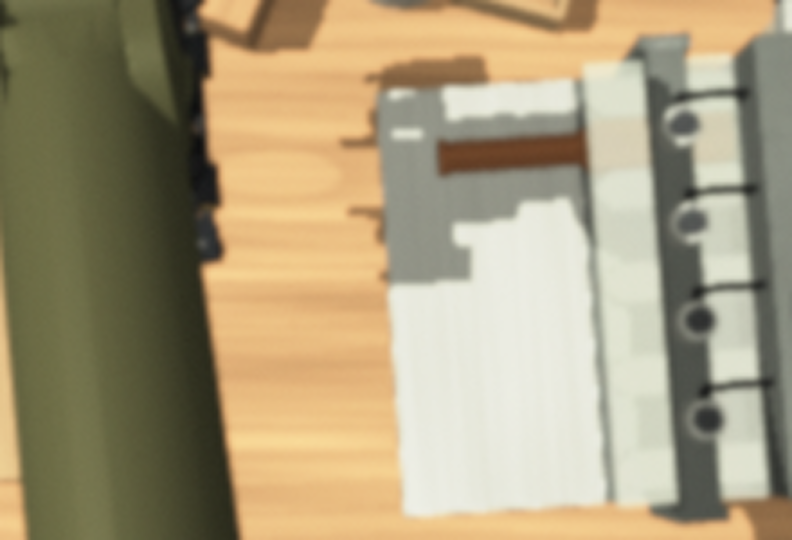

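View pics/b1s.png

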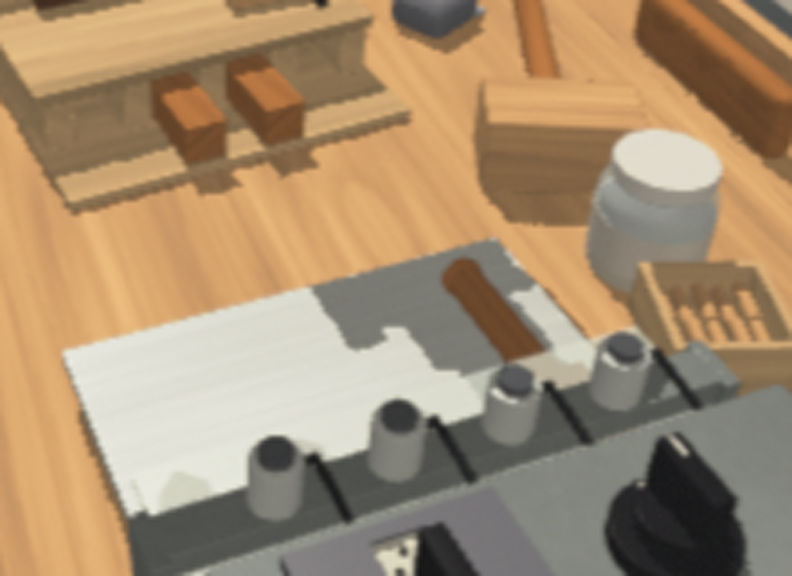

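```bash
python3 - <<'E'
from h import *
delta((.5697,.241,.06,-82.5),(.5697,.241,-.0125,-82.5))
E
```

```text
t 21.07 pos [0.5981 0.1434 0.1569] rot [-89.5  -0.  -85.8] F [ 0.1 -0.9 -0. ] grip 47.9 q7 [-41.  16.  31.  93.  -8.  73.  -5.]
[-99.5, 96.7, -22.0, -0.5, -3.3, 0.1]
[-99.5, 169.2, -22.6, -0.5, -3.3, 0.1]
```

Call:
move_arm(
  moves=[
    [-30,20,-8,0,-1,0],
    [-60,40,-15,0,-2,0],
    [-90,70,-22,-0.5,-3.3,0],
    [-99.5,97,-22,-0.5,-3.3,0],
    [-99.5,97,-22,-0.5,-3.3,0],
    [-99.5,97,-22,-0.5,-3.3,0],
    [-99.5,97,-22,-0.5,-3.3,0],
  ],
  claw=54,
)

```text
time_s: 21.65
tool_pos: [0.5724, 0.2365, 0.0618]
tool_rot: [-89.9, -0.1, -82.9]
force: [0.7, -0.3, 0.8]
grip_width: 0.0537
```

```bash
python3 - <<'E'
from h import *
delta((.5697,.241,-.0125,-82.5))
p2,d,W2=cloud('side'); save('d1.png',p2,(230,120,400,220),4.5)
E
```

```text
t 21.65 pos [0.5724 0.2365 0.0618] rot [-89.9  -0.1 -82.9] F [ 0.7 -0.3  0.8] grip 53.7 q7 [-47.  21.  26.  98. -10.  64. -10.]
[-4.9, 74.2, -2.3, -0.1, -0.4, 0.1]
```

View pics/d1.png

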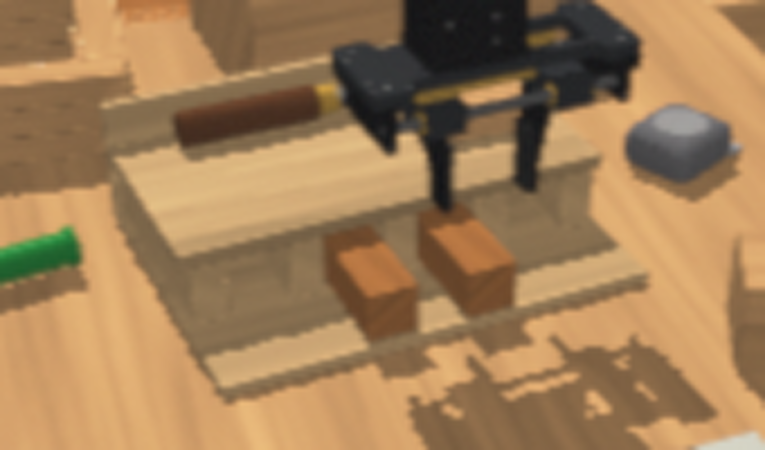

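Call:
move_arm(
  moves=[
    [-2,25,-1.5,0,0,0],
    [-2,50,-1.5,0,0,0],
    [-2,67,-1.5,0,0,0],
    [-2,74,-1.5,0,0,0],
    [-2,74,-1.5,0,0,0],
    [-2,74,-1.5,0,0,0],
  ],
)

```text
time_s: 22.2
tool_pos: [0.57, 0.241, -0.0121]
tool_rot: [-89.9, 0.0, -82.8]
force: [0.6, 0.5, -0.0]
grip_width: 0.0539
```

Call:
move_arm(
  moves=[
    [0,0,0,0,0,0],
    [0,0,0,0,0,0],
    [0,0,0,0,0,0],
    [0,0,0,0,0,0],
  ],
  claw=28,
  newtons=40,
)

```text
time_s: 22.53
tool_pos: [0.569, 0.2421, -0.0126]
tool_rot: [-89.9, 0.0, -82.7]
force: [-0.5, -0.7, 2.7]
grip_width: 0.0377
```

Call:
move_arm(
  moves=[
    [0,-1.5,0,0,0,0],
    [15,-1.5,0,0,0,0],
    [30,-1.5,0,0,0,0],
    [45,-1.5,0,0,0,0],
    [60,-1.5,0,0,0,0],
    [60,-1.5,0,0,0,0],
    [60,0,0,0,0,0],
    [60,0,0,0,0,0],
  ],
)

```text
time_s: 23.2
tool_pos: [0.5774, 0.1795, -0.0126]
tool_rot: [-89.9, -0.1, -82.8]
force: [0.1, -2.7, 4.6]
grip_width: 0.038
```

Call:
move_arm(
  moves=[
    [0,0,0,0,0,0],
    [0,0,0,0,0,0],
    [0,0,0,0,0,0],
    [-25,0,0,0,0,0],
    [-50,0,0,0,0,0],
    [-50,0,0,0,0,0],
    [-50,0,0,0,0,0],
  ],
  claw=50,
)

```text
time_s: 23.78
tool_pos: [0.5684, 0.2351, -0.0142]
tool_rot: [-90.0, 0.1, -82.4]
force: [0.1, 0.2, -0.7]
grip_width: 0.0501
```

Call:
move_arm(
  moves=[
    [0,0,0,0,0,0],
    [0,0,0,0,0,0],
    [0,0,0,0,0,0],
    [0,0,0,0,0,0],
  ],
  claw=28,
)

```text
time_s: 24.12
tool_pos: [0.5698, 0.2307, -0.0138]
tool_rot: [-90.0, -0.0, -82.8]
force: [0.0, 0.2, -0.0]
grip_width: 0.0379
```

```bash
python3 - <<'E'
from h import *
delta()
p2,d,W2=cloud('side'); save('d2.png',p2,(230,120,400,220),4.5)
E
```

```text
t 24.12 pos [ 0.5698  0.2307 -0.0138] rot [-90.   -0.  -82.8] F [ 0.   0.2 -0. ] grip 37.9 q7 [-45.  26.  25. 101. -13.  56.  -8.]
```

View pics/d2.png

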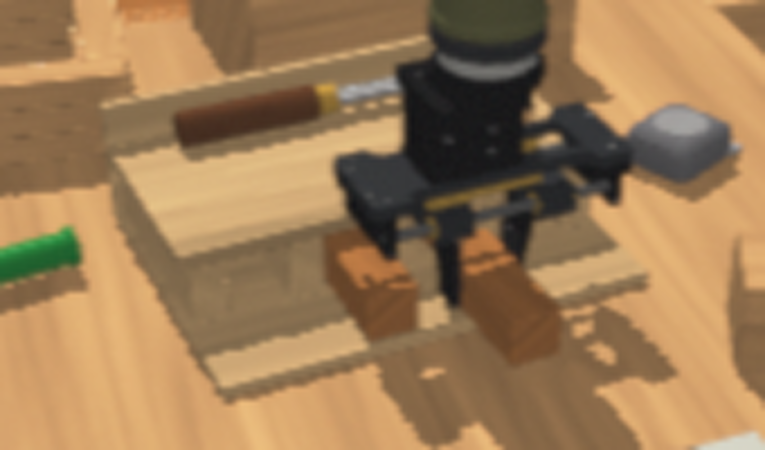

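Call:
move_arm(
  moves=[
    [0,-1.5,0,0,0,0],
    [20,-1.5,0,0,0,0],
    [40,-1.5,0,0,0,0],
    [60,-1.5,0,0,0,0],
    [80,-1.5,0,0,0,0],
    [100,-1.5,0,0,0,0],
    [120,-1.5,0,0,0,0],
    [140,-1.5,0,0,0,0],
    [145,-10,0,0,0,0],
    [145,-40,0,0,0,0],
    [145,-70,0,0,0,0],
    [145,-95,0,0,0,0],
    [145,-95,0,0,0,0],
  ],
)

```text
time_s: 25.25
tool_pos: [0.5922, 0.0892, 0.0878]
tool_rot: [-89.4, 0.1, -82.7]
force: [1.0, -0.0, -0.2]
grip_width: 0.0375
```

```bash
python3 - <<'E'
from h import *
b=bw(.036,.098); delta((b[0],b[1],.06,-85.85))
E
```

```text
t 25.25 pos [0.5922 0.0892 0.0878] rot [-89.4   0.1 -82.7] F [ 1.  -0.  -0.2] grip 37.5 q7 [-36.  17.  30. 100.  -9.  65.   4.]
[143.8, 26.8, -69.3, -0.6, 3.2, -0.1]
```

Call:
move_arm(
  moves=[
    [35,5,-18,0,1,0],
    [70,10,-36,0,2,0],
    [105,15,-54,0,3,0],
    [143,27,-69,-0.5,3.2,0],
    [143,27,-69,-0.5,3.2,0],
    [143,27,-69,-0.5,3.2,0],
    [143,27,-69,-0.5,3.2,0],
    [143,27,-69,-0.5,3.2,0],
  ],
)

```text
time_s: 25.92
tool_pos: [0.5385, -0.0606, 0.0544]
tool_rot: [-90.5, 0.0, -85.7]
force: [0.5, 0.1, -1.8]
grip_width: 0.038
```

```bash
python3 - <<'E'
from h import *
b=bw(.036,.098); delta((b[0],b[1],.018,-85.85))
E
```

```text
t 25.92 pos [ 0.5385 -0.0606  0.0544] rot [-90.5   0.  -85.7] F [ 0.5  0.1 -1.8] grip 38.0 q7 [-27.  14.  35. 109.  -9.  61.  15.]
[1.8, 36.4, 3.7, 0.5, 0.1, -0.0]
```

Call:
move_arm(
  moves=[
    [0,15,3.5,0.5,0,0],
    [0,30,3.5,0.5,0,0],
    [0,36,3.5,0.5,0,0],
    [0,36,3.5,0.5,0,0],
    [0,36,3.5,0.5,0,0],
    [0,36,3.5,0.5,0,0],
  ],
)

```text
time_s: 26.42
tool_pos: [0.5416, -0.0619, 0.0188]
tool_rot: [-90.0, -0.0, -85.8]
force: [-0.4, -0.0, -1.0]
grip_width: 0.0376
```

```bash
python3 - <<'E'
from h import *
b=bw(.036,.098); delta((b[0],b[1],.018,-85.85))
p2,d,W=cloud('side'); save('d3.png',p2,(320,180,460,290),5)
E
```

```text
t 26.42 pos [ 0.5416 -0.0619  0.0188] rot [-90.   -0.  -85.8] F [-0.4 -0.  -1. ] grip 37.6 q7 [-26.  16.  34. 110. -11.  56.  17.]
[0.3, 0.8, 0.4, -0.0, 0.0, 0.0]
```

View pics/d3.png

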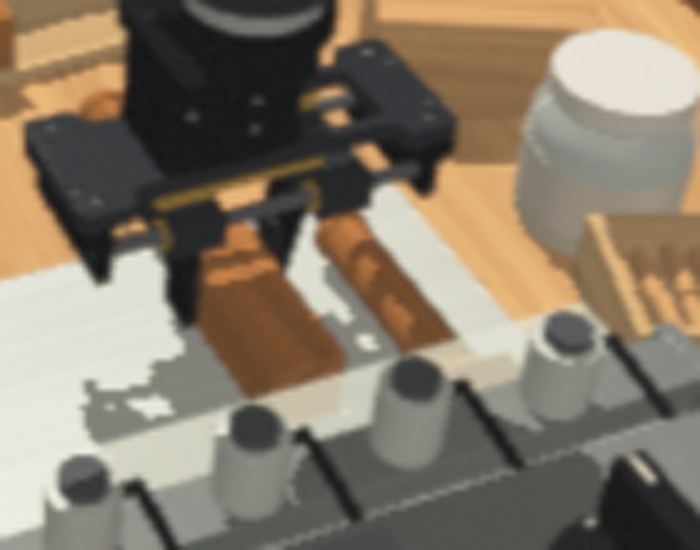

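Aligned with the third bay. Pushing it in.

Call:
move_arm(
  moves=[
    [0,0.5,0,0,0,0],
    [10,0.5,0,0,0,0],
    [20,0.5,0,0,0,0],
    [30,0.5,0,0,0,0],
    [40,0.5,0,0,0,0],
    [50,0.5,0,0,0,0],
    [58,0.5,0,0,0,0],
    [58,0.5,0,0,0,0],
  ],
)

```text
time_s: 27.13
tool_pos: [0.5451, -0.1238, 0.0179]
tool_rot: [-90.0, -0.1, -86.1]
force: [-0.1, -0.6, -0.6]
grip_width: 0.0378
```

Call:
move_arm(
  moves=[
    [0,0,0,0,0,0],
    [0,0,0,0,0,0],
    [0,0,0,0,0,0],
    [-30,0,0,0,0,0],
    [-60,0,0,0,0,0],
    [-88,1,0,0,0,0],
    [-88,1,0,0,0,0],
    [-88,1,0,0,0,0],
  ],
  claw=48,
)

```text
time_s: 27.8
tool_pos: [0.539, -0.0294, 0.0168]
tool_rot: [-90.0, 0.0, -85.6]
force: [-0.5, -0.4, 0.2]
grip_width: 0.0476
```

Call:
move_arm(
  moves=[
    [0,0,0,0,0,0],
    [0,0,0,0,0,0],
    [0,0,0,0,0,0],
    [0,0,0,0,0,0],
    [0,0,0,0,0,0],
  ],
  claw=16,
  newtons=30,
)

```text
time_s: 28.22
tool_pos: [0.5389, -0.0334, 0.0167]
tool_rot: [-90.0, -0.0, -86.0]
force: [0.1, -0.4, 0.1]
grip_width: 0.0254
```

```bash
python3 - <<'E'
from h import *
b=bw(.036,.0575); delta((b[0],b[1],.018,-85.85))
p2,d,W=cloud('side'); save('d4.png',p2,(310,150,460,290),5)
E
```

```text
t 28.22 pos [ 0.5389 -0.0334  0.0167] rot [-90.  -0. -86.] F [ 0.1 -0.4  0.1] grip 25.4 q7 [-29.  16.  33. 111. -10.  56.  14.]
[69.4, -1.2, 1.2, -0.0, -0.1, 0.0]
```

View pics/d4.png

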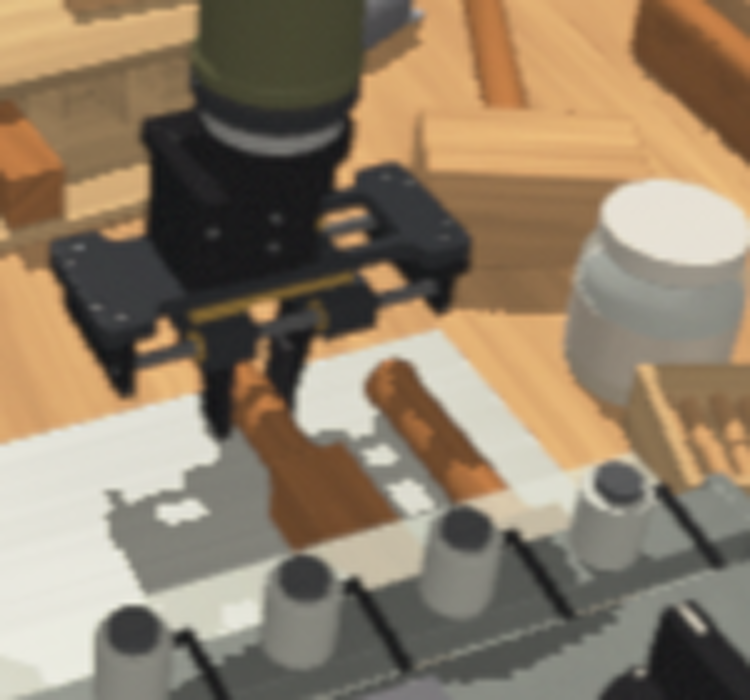

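Call:
move_arm(
  moves=[
    [10,0,0,0,0,0],
    [20,0,0,0,0,0],
    [30,0,0,0,0,0],
    [40,0,0,0,0,0],
    [50,0,0,0,0,0],
    [58,0,0,0,0,0],
    [62,0,0,0,0,0],
    [65,0,0,0,0,0],
    [68,0,0,0,0,0],
    [68,0,0,0,0,0],
  ],
)

```text
time_s: 29.1
tool_pos: [0.5438, -0.1008, 0.0167]
tool_rot: [-90.0, -0.0, -85.9]
force: [-0.2, -0.3, -0.2]
grip_width: 0.0256
```

Call:
move_arm(
  moves=[
    [2,0,0,0,0,0],
    [4,0,0,0,0,0],
    [4,0,0,0,0,0],
  ],
)

```text
time_s: 29.35
tool_pos: [0.5442, -0.1043, 0.0168]
tool_rot: [-90.0, -0.0, -85.9]
force: [0.3, 1.0, -0.1]
grip_width: 0.0253
```

Call:
move_arm(
  moves=[
    [2,0,0,0,0,0],
    [4,0,0,0,0,0],
    [4,0,0,0,0,0],
  ],
)

```text
time_s: 29.6
tool_pos: [0.5442, -0.1042, 0.0167]
tool_rot: [-90.1, 0.3, -85.8]
force: [-1.8, 8.6, 3.0]
grip_width: 0.0255
```

Call:
move_arm(
  moves=[
    [2,0,0,0,0,0],
    [4,0,0,0,0,0],
    [4,0,0,0,0,0],
  ],
)

```text
time_s: 29.85
tool_pos: [0.5441, -0.104, 0.0167]
tool_rot: [-90.1, 0.6, -85.7]
force: [-3.6, 14.3, 6.7]
grip_width: 0.0251
```

Call:
move_arm(
  moves=[
    [0,0,0,0,0,0],
    [0,0,0,0,0,0],
    [0,0,0,0,0,0],
    [-5,-40,0,0,0,0],
    [-10,-80,0,0,0,0],
    [-10,-120,0,0,0,0],
    [-50,-140,0,0,0,0],
    [-90,-140,0,0,0,0],
    [-130,-140,0,0,0,0],
    [-170,-140,0,0,0,0],
    [-210,-140,0,0,0,0],
    [-250,-140,0,0,0,0],
    [-250,-140,0,0,0,0],
  ],
  claw=48,
)

```text
time_s: 30.93
tool_pos: [0.5251, 0.147, 0.1563]
tool_rot: [-90.0, 0.2, -85.2]
force: [-0.6, 1.2, 0.3]
grip_width: 0.048
```

```bash
python3 - <<'E'
from h import *
look('b2'); delta((.4980,.233,.06,-82.5))
E
```

```text
top 0.036 346 foot y 0.1147 0.1146 x mean 0.0367 slope 0.001 zmax 0.0772
top 0.108 350 foot y 0.1147 0.1144 x mean 0.1083 slope 0.002 zmax 0.0768
side 0.036 349 foot y 0.1147 0.1128 x mean 0.0311 slope -0.007 zmax 0.074
side 0.108 329 foot y 0.1128 0.1118 x mean 0.1026 slope -0.01 zmax 0.0743
t 31.03 pos [0.5265 0.1384 0.1563] rot [-90.   -0.1 -85.7] F [ 0.7 -0.8  0. ] grip 48.1 q7 [-42.   7.  26. 102.  -3.  72. -10.]
[-96.6, 96.2, -21.3, 0.0, -3.2, 0.1]
```

View pics/b2s.png

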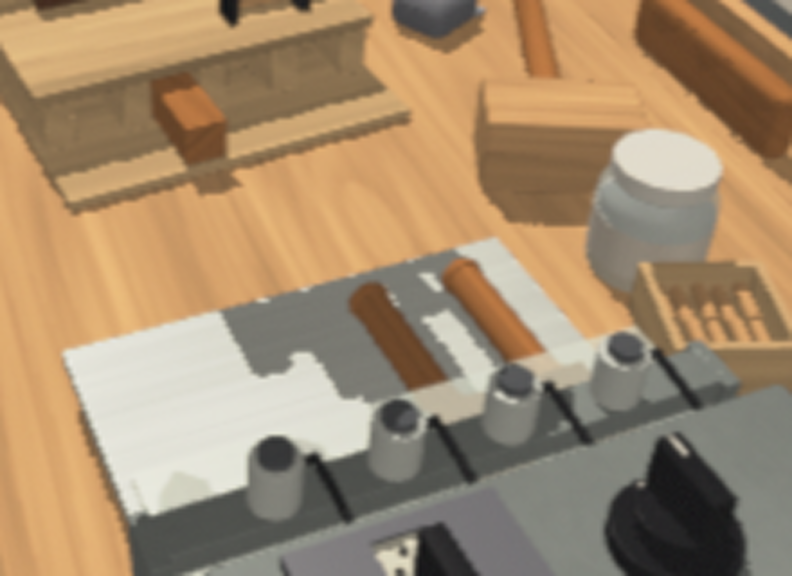

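Two legs are home (feet at y = 0.1147). Third leg next, by the same steps.

Call:
move_arm(
  moves=[
    [-30,20,-8,0,-1,0],
    [-60,40,-15,0,-2,0],
    [-88,70,-21,0,-3,0],
    [-96,96,-21,0,-3,0],
    [-96,96,-21,0,-3,0],
    [-96,96,-21,0,-3,0],
    [-96,96,-21,0,-3,0],
    [-96,96,-21,0,-3,0],
  ],
  claw=54,
)

```text
time_s: 31.7
tool_pos: [0.5013, 0.2296, 0.0628]
tool_rot: [-89.8, 0.0, -83.1]
force: [-0.0, -0.4, 0.6]
grip_width: 0.054
```

```bash
python3 - <<'E'
from h import *
delta((.4980,.233,-.0125,-82.5))
p2,d,W2=cloud('side'); save('e1.png',p2,(230,120,400,220),4.5)
E
```

```text
t 31.7 pos [0.5013 0.2296 0.0628] rot [-89.8   0.  -83.1] F [-0.  -0.4  0.6] grip 54.0 q7 [-47.  13.  22. 107.  -5.  61. -16.]
[-3.7, 75.3, -3.2, -0.2, -0.6, -0.0]
```

View pics/e1.png

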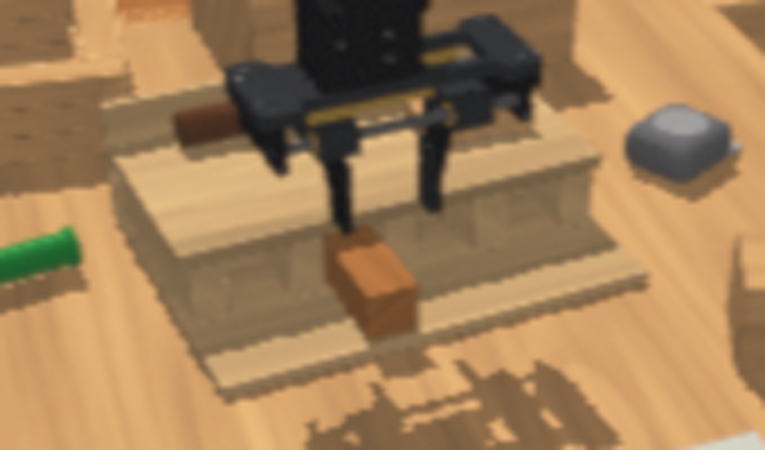

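Call:
move_arm(
  moves=[
    [-3,25,-3,0,-0.5,0],
    [-3,50,-3,0,-0.5,0],
    [-3,67,-3,0,-0.5,0],
    [-3,75,-3,0,-0.5,0],
    [-3,75,-3,0,-0.5,0],
    [-3,75,-3,0,-0.5,0],
  ],
)

```text
time_s: 32.25
tool_pos: [0.4966, 0.2338, -0.0133]
tool_rot: [-89.9, 0.0, -82.4]
force: [-0.6, 0.2, -0.2]
grip_width: 0.054
```

Call:
move_arm(
  moves=[
    [0,0,0,0,0,0],
    [0,0,0,0,0,0],
    [0,0,0,0,0,0],
    [0,0,0,0,0,0],
  ],
  claw=28,
  newtons=40,
)

```text
time_s: 32.58
tool_pos: [0.4963, 0.2344, -0.0133]
tool_rot: [-89.9, 0.0, -82.4]
force: [-0.1, -1.0, 3.3]
grip_width: 0.0377
```

Call:
move_arm(
  moves=[
    [0,-1.5,0,0,0,0],
    [15,-1.5,0,0,0,0],
    [30,-1.5,0,0,0,0],
    [45,-1.5,0,0,0,0],
    [60,-1.5,0,0,0,0],
    [60,-1.5,0,0,0,0],
    [60,0,0,0,0,0],
    [60,0,0,0,0,0],
  ],
)

```text
time_s: 33.25
tool_pos: [0.5043, 0.1737, -0.0134]
tool_rot: [-90.0, -0.1, -82.4]
force: [-0.5, -3.6, 6.0]
grip_width: 0.0381
```

Call:
move_arm(
  moves=[
    [0,0,0,0,0,0],
    [0,0,0,0,0,0],
    [0,0,0,0,0,0],
    [-25,0,0,0,0,0],
    [-50,0,0,0,0,0],
    [-50,0,0,0,0,0],
    [-50,0,0,0,0,0],
  ],
  claw=50,
)

```text
time_s: 33.83
tool_pos: [0.496, 0.2266, -0.0145]
tool_rot: [-90.0, 0.0, -82.1]
force: [-0.1, -0.9, 0.5]
grip_width: 0.05
```

Call:
move_arm(
  moves=[
    [0,0,0,0,0,0],
    [0,0,0,0,0,0],
    [0,0,0,0,0,0],
    [0,0,0,0,0,0],
  ],
  claw=28,
)

```text
time_s: 34.17
tool_pos: [0.4971, 0.223, -0.0144]
tool_rot: [-90.0, -0.0, -82.5]
force: [1.0, -0.2, -0.4]
grip_width: 0.0377
```

```bash
python3 - <<'E'
from h import *
delta()
p2,d,W2=cloud('side'); save('e2.png',p2,(230,120,400,220),4.5)
E
```

```text
t 34.17 pos [ 0.4971  0.223  -0.0144] rot [-90.   -0.  -82.5] F [ 1.  -0.2 -0.4] grip 37.7 q7 [-46.  18.  21. 111.  -8.  52. -13.]
```

View pics/e2.png

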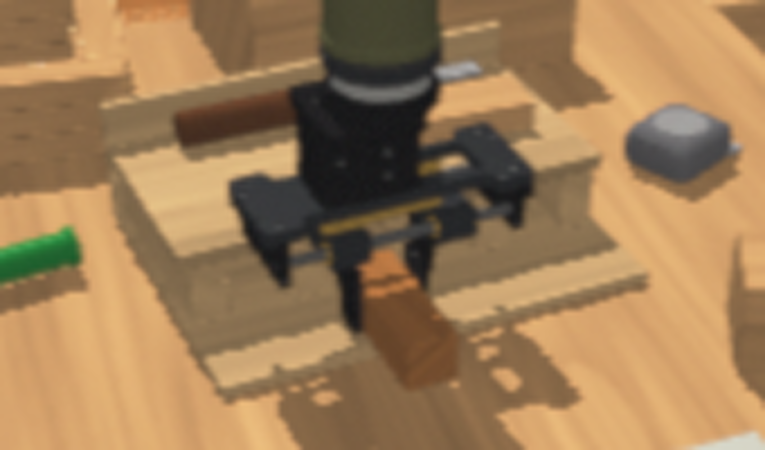

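Call:
move_arm(
  moves=[
    [0,-1.5,0,0,0,0],
    [20,-1.5,0,0,0,0],
    [40,-1.5,0,0,0,0],
    [60,-1.5,0,0,0,0],
    [80,-1.5,0,0,0,0],
    [100,-1.5,0,0,0,0],
    [120,-1.5,0,0,0,0],
    [140,-1.5,0,0,0,0],
    [145,-10,0,0,0,0],
    [145,-40,0,0,0,0],
    [145,-70,0,0,0,0],
    [145,-95,0,0,0,0],
    [145,-95,0,0,0,0],
  ],
)

```text
time_s: 35.3
tool_pos: [0.52, 0.0817, 0.0866]
tool_rot: [-89.4, 0.1, -82.4]
force: [1.6, 0.0, -0.0]
grip_width: 0.0379
```

```bash
python3 - <<'E'
from h import *
b=bw(-.036,.098); delta((b[0],b[1],.06,-85.85))
E
```

```text
t 35.3 pos [0.52   0.0817 0.0866] rot [-89.4   0.1 -82.4] F [ 1.6  0.  -0. ] grip 37.9 q7 [-36.   8.  27. 110.  -4.  63.  -1.]
[141.2, 25.7, -69.4, -0.5, 3.5, -0.1]
```

Call:
move_arm(
  moves=[
    [35,5,-18,0,1,0],
    [70,10,-36,0,2,0],
    [105,15,-54,0,3,0],
    [140,26,-69,-0.5,3.4,0],
    [140,26,-69,-0.5,3.4,0],
    [140,26,-69,-0.5,3.4,0],
    [140,26,-69,-0.5,3.4,0],
    [140,26,-69,-0.5,3.4,0],
  ],
)

```text
time_s: 35.97
tool_pos: [0.4667, -0.066, 0.0549]
tool_rot: [-90.5, -0.0, -85.7]
force: [0.7, 0.2, -1.5]
grip_width: 0.0377
```

```bash
python3 - <<'E'
from h import *
b=bw(-.036,.098); delta((b[0],b[1],.0175,-85.85))
E
```

```text
t 35.97 pos [ 0.4667 -0.066   0.0549] rot [-90.5  -0.  -85.7] F [ 0.7  0.2 -1.5] grip 37.7 q7 [-28.   4.  34. 118.  -2.  59.  12.]
[1.6, 37.3, 3.7, 0.5, 0.2, 0.0]
```

Call:
move_arm(
  moves=[
    [0,15,3.5,0.5,0,0],
    [0,30,3.5,0.5,0,0],
    [0,37,3.5,0.5,0,0],
    [0,37,3.5,0.5,0,0],
    [0,37,3.5,0.5,0,0],
    [0,37,3.5,0.5,0,0],
  ],
)

```text
time_s: 36.47
tool_pos: [0.4699, -0.0669, 0.0182]
tool_rot: [-90.0, -0.0, -85.7]
force: [-0.4, -0.0, -1.3]
grip_width: 0.0379
```

```bash
python3 - <<'E'
from h import *
b=bw(-.036,.098); delta((b[0],b[1],.0175,-85.85))
p2,d,W=cloud('side'); save('e3.png',p2,(300,180,440,290),5)
E
```

```text
t 36.47 pos [ 0.4699 -0.0669  0.0182] rot [-90.   -0.  -85.7] F [-0.4 -0.  -1.3] grip 37.9 q7 [-27.   7.  34. 120.  -5.  54.  14.]
[0.4, 0.7, 0.3, -0.0, 0.1, 0.0]
```

View pics/e3.png

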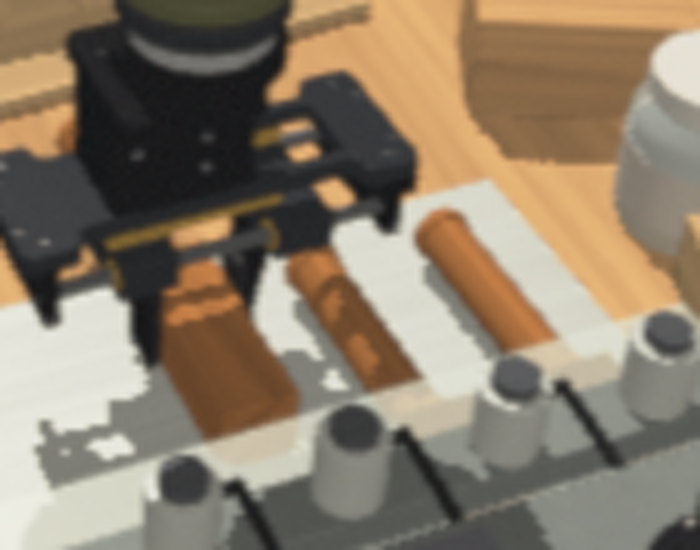

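Call:
move_arm(
  moves=[
    [0,0.5,0,0,0,0],
    [10,0.5,0,0,0,0],
    [20,0.5,0,0,0,0],
    [30,0.5,0,0,0,0],
    [40,0.5,0,0,0,0],
    [50,0.5,0,0,0,0],
    [58,0.5,0,0,0,0],
    [58,0.5,0,0,0,0],
  ],
)

```text
time_s: 37.18
tool_pos: [0.4739, -0.1272, 0.0176]
tool_rot: [-89.9, -0.1, -85.9]
force: [0.0, -0.3, -1.2]
grip_width: 0.0377
```

Call:
move_arm(
  moves=[
    [0,0,0,0,0,0],
    [0,0,0,0,0,0],
    [0,0,0,0,0,0],
    [-30,0,0,0,0,0],
    [-60,0,0,0,0,0],
    [-88,1,0,0,0,0],
    [-88,1,0,0,0,0],
    [-88,1,0,0,0,0],
  ],
  claw=48,
)

```text
time_s: 37.85
tool_pos: [0.4672, -0.0351, 0.0162]
tool_rot: [-90.0, 0.0, -85.5]
force: [0.1, -1.1, 0.7]
grip_width: 0.0479
```

Call:
move_arm(
  moves=[
    [0,0,0,0,0,0],
    [0,0,0,0,0,0],
    [0,0,0,0,0,0],
    [0,0,0,0,0,0],
    [0,0,0,0,0,0],
  ],
  claw=16,
  newtons=30,
)

```text
time_s: 38.27
tool_pos: [0.4672, -0.0382, 0.0162]
tool_rot: [-90.0, -0.0, -85.9]
force: [0.5, -0.8, -0.6]
grip_width: 0.025
```

```bash
python3 - <<'E'
from h import *
b=bw(-.036,.0575); delta((b[0],b[1],.018,-85.85))
p2,d,W=cloud('side'); save('e4.png',p2,(290,150,440,290),5)
E
```

```text
t 38.27 pos [ 0.4672 -0.0382  0.0162] rot [-90.   -0.  -85.9] F [ 0.5 -0.8 -0.6] grip 25.0 q7 [-30.   7.  33. 120.  -4.  54.  10.]
[69.8, -1.8, 0.9, -0.0, -0.0, 0.0]
```

View pics/e4.png

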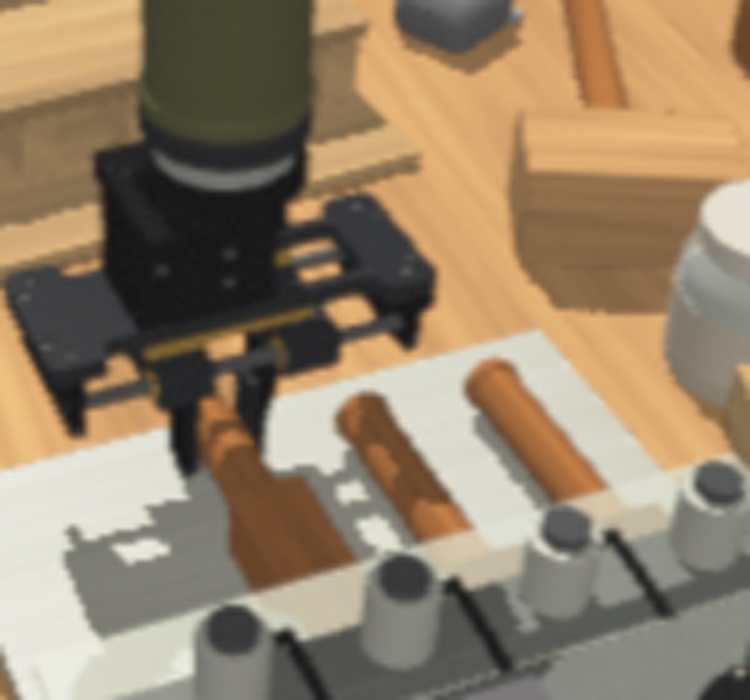

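Call:
move_arm(
  moves=[
    [10,0,0,0,0,0],
    [20,0,0,0,0,0],
    [30,0,0,0,0,0],
    [40,0,0,0,0,0],
    [50,0,0,0,0,0],
    [58,0,0,0,0,0],
    [62,0,0,0,0,0],
    [65,0,0,0,0,0],
    [68,0,0,0,0,0],
    [68,0,0,0,0,0],
  ],
)

```text
time_s: 39.15
tool_pos: [0.4722, -0.1058, 0.0162]
tool_rot: [-90.0, -0.1, -85.8]
force: [-0.1, -1.1, -0.8]
grip_width: 0.0253
```

Call:
move_arm(
  moves=[
    [2,0,0,0,0,0],
    [4,0,0,0,0,0],
    [4,0,0,0,0,0],
  ],
)

```text
time_s: 39.4
tool_pos: [0.4725, -0.1092, 0.0162]
tool_rot: [-90.0, -0.0, -85.8]
force: [-0.7, 0.4, 0.5]
grip_width: 0.0249
```

Call:
move_arm(
  moves=[
    [2,0,0,0,0,0],
    [4,0,0,0,0,0],
    [4,0,0,0,0,0],
  ],
)

```text
time_s: 39.65
tool_pos: [0.4728, -0.1128, 0.0162]
tool_rot: [-90.0, 0.0, -85.8]
force: [-0.4, 2.6, 1.1]
grip_width: 0.0252
```

Call:
move_arm(
  moves=[
    [2,0,0,0,0,0],
    [4,0,0,0,0,0],
    [4,0,0,0,0,0],
  ],
)

```text
time_s: 39.9
tool_pos: [0.4727, -0.1127, 0.0161]
tool_rot: [-90.1, 0.3, -85.7]
force: [-1.5, 11.1, 3.8]
grip_width: 0.0252
```

Call:
move_arm(
  moves=[
    [2,0,0,0,0,0],
    [4,0,0,0,0,0],
    [4,0,0,0,0,0],
  ],
)

```text
time_s: 40.15
tool_pos: [0.4727, -0.1126, 0.0161]
tool_rot: [-90.1, 0.6, -85.6]
force: [-3.1, 20.2, 8.0]
grip_width: 0.0251
```

Call:
move_arm(
  moves=[
    [0,0,0,0,0,0],
    [0,0,0,0,0,0],
    [0,0,0,0,0,0],
    [-5,-40,0,0,0,0],
    [-10,-80,0,0,0,0],
    [-10,-120,0,0,0,0],
    [-50,-140,0,0,0,0],
    [-90,-140,0,0,0,0],
    [-130,-140,0,0,0,0],
    [-170,-140,0,0,0,0],
    [-210,-140,0,0,0,0],
    [-250,-140,0,0,0,0],
    [-250,-140,0,0,0,0],
  ],
  claw=48,
)

```text
time_s: 41.23
tool_pos: [0.4539, 0.1362, 0.156]
tool_rot: [-90.0, 0.1, -85.2]
force: [-1.2, 0.4, 0.2]
grip_width: 0.0483
```

```bash
python3 - <<'E'
from h import *
look('b3'); f=np.load('last.npz'); save('b3r.png',f['p2'],(200,100,460,220),3)
for W,n in((f['W'],'top'),(f['W2'],'side')):
    m=(np.hypot(W[...,0]-.567,W[...,1]+.344)<.04)&(W[...,2]>.188)&(W[...,2]<.23)
    print(n,m.sum(),cv2.minAreaRect((W[m][:,:2]*1000).astype(np.float32)),W[m][:,2].max())
delta((.5665,-.3445,.24,-85.85))
E
```

```text
top -0.036 354 foot y 0.1149 0.1147 x mean -0.0347 slope 0.003 zmax 0.0771
top 0.036 350 foot y 0.1155 0.1151 x mean 0.0383 slope 0.018 zmax 0.0765
top 0.108 346 foot y 0.1147 0.1144 x mean 0.1084 slope 0.002 zmax 0.0762
side -0.036 360 foot y 0.1127 0.112 x mean -0.0401 slope -0.008 zmax 0.074
side 0.036 346 foot y 0.1134 0.1124 x mean 0.0329 slope 0.011 zmax 0.0737
side 0.108 326 foot y 0.1134 0.1121 x mean 0.1028 slope -0.009 zmax 0.0736
top 126 ((570.6329956054688, -343.23138427734375), (13.906152725219727, 43.96522521972656), 3.426285982131958) 0.21203238395535914
side 373 ((568.016357421875, -345.9353942871094), (14.953987121582031, 43.93775177001953), 3.180539131164551) 0.20990999863665838
t 41.33 pos [0.4551 0.1287 0.1558] rot [-90.   -0.1 -85.6] F [ 0.  -1.2  0.2] grip 47.9 q7 [-40.  -3.  20. 111.   1.  71. -16.]
[480.4, -83.3, 75.1, -0.0, 0.2, 0.1]
```

View pics/b3s.png

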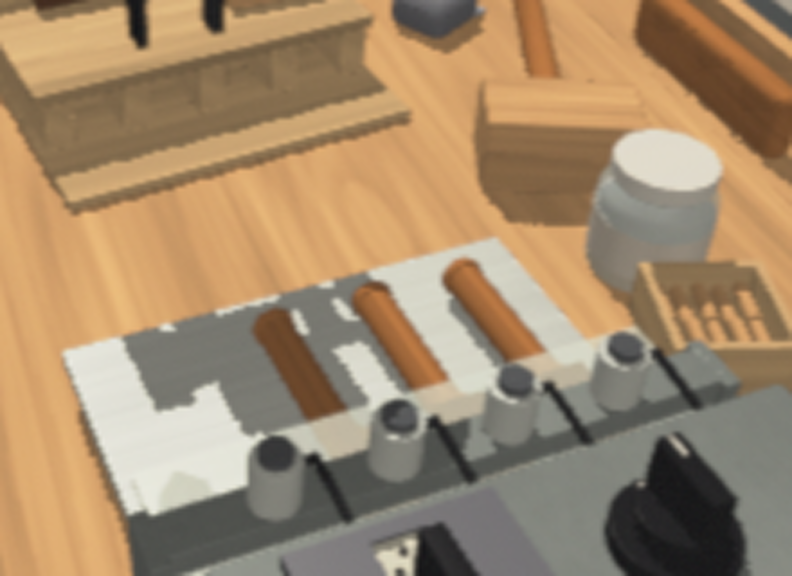

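View pics/b3r.png

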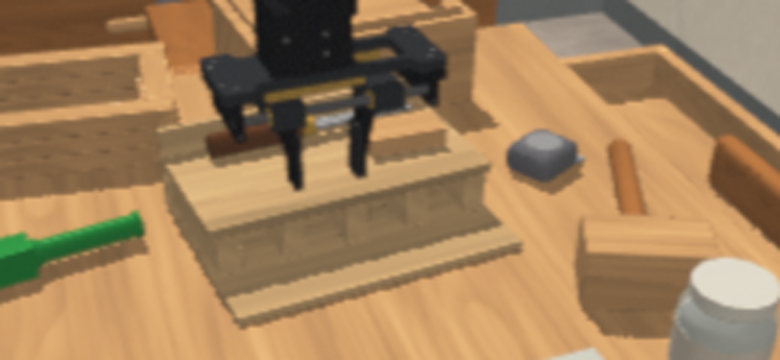

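View pics/b3t.png

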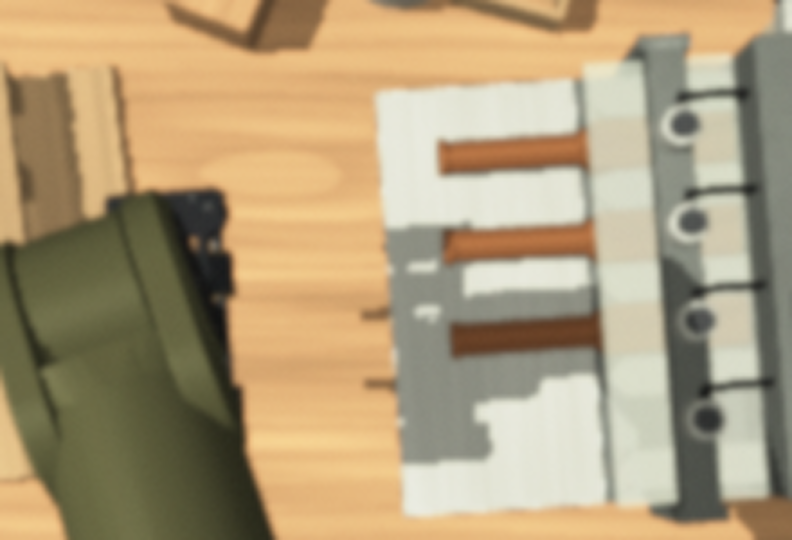

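```bash
python3 - <<'E'
from h import *
delta((.5688,-.344,.22,-86.2))
E
```

```text
t 41.33 pos [0.4551 0.1287 0.1558] rot [-90.   -0.1 -85.6] F [ 0.  -1.2  0.2] grip 47.9 q7 [-40.  -3.  20. 111.   1.  71. -16.]
[480.1, -63.3, 77.4, -0.0, 0.6, 0.1]
```

Call:
move_arm(
  moves=[
    [10,-40,5,0,0,0],
    [40,-64,10,0,0.5,0],
    [80,-64,15,0,0.5,0],
    [120,-64,20,0,0.5,0],
    [160,-64,27,0,0.5,0],
    [200,-64,33,0,0.5,0],
    [240,-64,40,0,0.5,0],
    [280,-64,47,0,0.5,0],
    [320,-64,54,0,0.5,0],
    [360,-64,60,0,0.5,0],
    [400,-64,66,0,0.5,0],
    [440,-64,73,0,0.5,0],
    [480,-64,77,0,0.5,0],
    [480,-64,77,0,0.5,0],
    [480,-64,77,0,0.5,0],
    [480,-64,77,0,0.5,0],
    [480,-64,77,0,0.5,0],
  ],
  claw=34,
)

```text
time_s: 42.75
tool_pos: [0.5667, -0.3444, 0.2205]
tool_rot: [-90.0, 0.0, -86.3]
force: [-0.7, 1.1, 0.2]
grip_width: 0.034
```

```bash
python3 - <<'E'
from h import *
delta((.5688,-.344,.153,-86.2))
p2,d,W=cloud('side'); save('s1.png',p2,(370,200,520,330),5)
E
```

```text
t 42.75 pos [ 0.5667 -0.3444  0.2205] rot [-90.    0.  -86.3] F [-0.7  1.1  0.2] grip 34.0 q7 [ -3.  23.  45.  80. -16.  83.  44.]
[-0.2, 67.5, 2.0, -0.0, -0.1, -0.0]
```

View pics/s1.png

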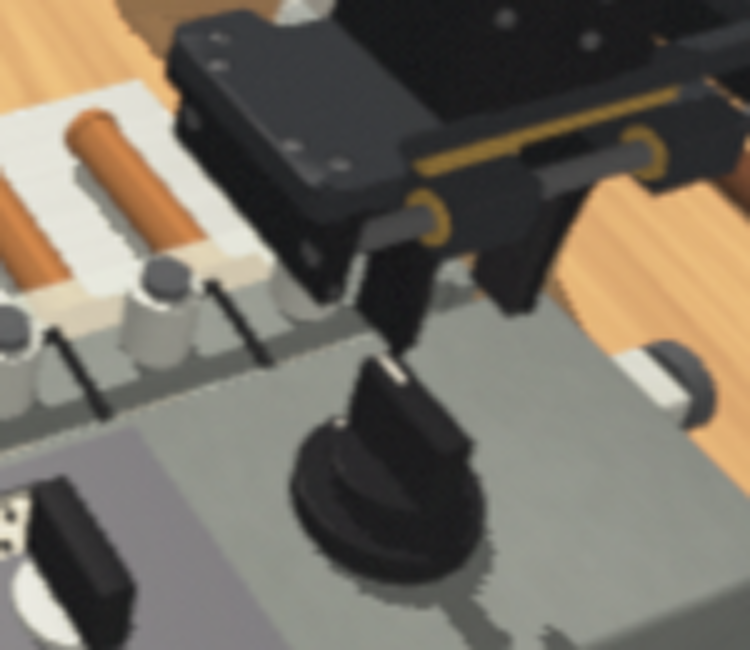

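Call:
move_arm(
  moves=[
    [0,30,2,0,0,0],
    [0,55,2,0,0,0],
    [0,67,2,0,0,0],
    [0,67,2,0,0,0],
    [0,67,2,0,0,0],
  ],
)

```text
time_s: 43.22
tool_pos: [0.5692, -0.3437, 0.1537]
tool_rot: [-90.0, 0.0, -86.2]
force: [-0.6, -0.1, 0.3]
grip_width: 0.0338
```

Call:
move_arm(
  moves=[
    [0,0,0,0,0,0],
    [0,0,0,0,0,0],
    [0,0,0,0,0,0],
    [0,0,0,0,0,0],
  ],
  claw=4,
  newtons=50,
)

```text
time_s: 43.55
tool_pos: [0.5694, -0.3451, 0.1544]
tool_rot: [-89.9, -0.1, -86.3]
force: [-0.0, -0.3, 0.0]
grip_width: 0.0151
```

```bash
python3 - <<'E'
from h import *
delta((.5688,-.344,.153,-86.2))
look('s2')
E
```

```text
t 43.55 pos [ 0.5694 -0.3451  0.1544] rot [-89.9  -0.1 -86.3] F [-0.  -0.3  0. ] grip 15.1 q7 [ -3.  26.  44.  85. -18.  76.  45.]
[-1.1, 1.4, -0.6, -0.1, -0.1, 0.1]
top -0.036 353 foot y 0.1148 0.1145 x mean -0.0347 slope -0.002 zmax 0.0763
top 0.036 351 foot y 0.1152 0.115 x mean 0.0382 slope 0.017 zmax 0.0785
top 0.108 347 foot y 0.1147 0.1145 x mean 0.1083 slope 0.003 zmax 0.0763
side -0.036 356 foot y 0.1142 0.112 x mean -0.04 slope -0.009 zmax 0.0738
side 0.036 342 foot y 0.1134 0.1124 x mean 0.0329 slope 0.011 zmax 0.0738
side 0.108 230 foot y 0.1136 0.112 x mean 0.1024 slope 0.025 zmax 0.0737
```

Call:
move_arm(
  moves=[
    [0,3,0,0,0,0],
    [0,6,0,0,0,0],
    [0,9,0,0,0,0],
    [0,9,0,0,0,0],
    [0,9,0,0,0,0],
  ],
)

```text
time_s: 44.07
tool_pos: [0.5691, -0.3452, 0.1473]
tool_rot: [-89.9, -0.0, -86.3]
force: [-4.7, 3.8, 14.0]
grip_width: 0.0138
```

```bash
python3 - <<'E'
from h import *
delta()
E
```

```text
t 44.07 pos [ 0.5691 -0.3452  0.1473] rot [-89.9  -0.  -86.3] F [-4.7  3.8 14. ] grip 13.8 q7 [ -3.  26.  43.  86. -18.  75.  46.]
```

Call:
move_arm(
  moves=[
    [0,1.5,0,0,7,0],
    [0,1.5,0,0,14,0],
    [0,1.5,0,0,21,0],
    [0,1.5,0,0,28,0],
    [0,1.5,0,0,35,0],
    [0,1.5,0,0,42,0],
    [0,1.5,0,0,49,0],
    [0,1.5,0,0,56,0],
    [0,1.5,0,0,63,0],
    [0,1.5,0,0,70,0],
    [0,1.5,0,0,77,0],
    [0,1.5,0,0,84,0],
    [0,1.5,0,0,90,0],
    [0,1.5,0,0,90,0],
    [0,1.5,0,0,90,0],
    [0,1.5,0,0,90,0],
  ],
)

```text
time_s: 45.4
tool_pos: [0.5681, -0.3446, 0.1471]
tool_rot: [-90.1, 0.0, -176.3]
force: [-8.6, 6.9, 24.0]
grip_width: 0.0138
```

```bash
python3 - <<'E'
from h import *
delta()
p2,d,W=cloud('side'); save('s3.png',p2,(370,200,520,330),5)
E
```

```text
t 45.4 pos [ 0.5681 -0.3446  0.1471] rot [ -90.1    0.  -176.3] F [-8.6  6.9 24. ] grip 13.8 q7 [-14.  33.  62.  86. -29.  79. -36.]
```

View pics/s3.png

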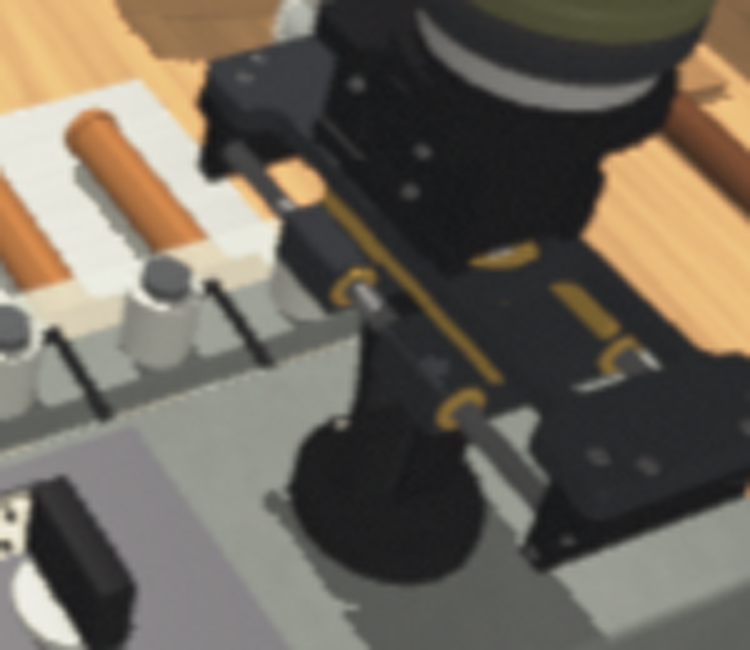

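Call:
move_arm(
  moves=[
    [0,-4,0,0,0,0],
    [0,-8,0,0,0,0],
    [0,-10,0,0,0,0],
    [0,-10,0,0,0,0],
  ],
)

```text
time_s: 45.78
tool_pos: [0.568, -0.3444, 0.1533]
tool_rot: [-90.1, -0.1, -176.3]
force: [-3.6, 2.9, 3.6]
grip_width: 0.0139
```

Call:
move_arm(
  moves=[
    [0,0,0,0,0,0],
    [0,0,0,0,0,0],
    [0,0,0,0,0,0],
    [0,0,0,0,0,0],
    [0,-40,0,0,0,0],
    [0,-80,0,0,0,0],
    [0,-120,0,0,0,0],
    [0,-160,0,0,0,0],
    [-40,-180,0,0,0,0],
    [-80,-180,0,0,0,0],
    [-120,-180,0,0,0,0],
    [-160,-180,0,0,0,0],
    [-160,-180,0,0,0,0],
    [-160,-180,0,0,0,0],
  ],
  claw=36,
)

```text
time_s: 46.95
tool_pos: [0.7316, -0.3338, 0.3278]
tool_rot: [-89.9, -0.3, -176.1]
force: [-1.6, -0.9, 0.5]
grip_width: 0.0361
```

```bash
python3 - <<'E'
from h import *
delta()
look('f1'); f=np.load('last.npz'); save('f1x.png',f['p2'],(340,220,520,350),4.4); save('f1y.png',f['p'],(400,110,520,240),5)
for W,n in((f['W'],'top'),(f['W2'],'side')):
    m=(np.hypot(W[...,0]-.567,W[...,1]+.344)<.04)&(W[...,2]>.19)&(W[...,2]<.23)
    if m.any(): print(n,m.sum(),cv2.minAreaRect((W[m][:,:2]*1000).astype(np.float32)),W[m][:,2].max(),np.median(W[m][:,2]))
E
```

```text
t 46.95 pos [ 0.7316 -0.3338  0.3278] rot [ -89.9   -0.3 -176.1] F [-1.6 -0.9  0.5] grip 36.1 q7 [  4.  47.  56.  37. -40. 107. -50.]
top -0.036 320 foot y 0.1149 0.1145 x mean -0.0341 slope -0.038 zmax 0.0778
top 0.036 347 foot y 0.1153 0.1149 x mean 0.0383 slope 0.017 zmax 0.0773
top 0.108 347 foot y 0.1147 0.1144 x mean 0.1083 slope 0.003 zmax 0.0767
side -0.036 359 foot y 0.1153 0.1121 x mean -0.0401 slope -0.009 zmax 0.0736
side 0.036 346 foot y 0.1152 0.1131 x mean 0.0328 slope 0.011 zmax 0.0745
side 0.108 328 foot y 0.1132 0.1114 x mean 0.1027 slope -0.014 zmax 0.0734
side 336 ((568.4496459960938, -345.8763427734375), (45.00653076171875, 15.11249828338623), 2.2278151512145996) 0.20893186561964874 0.2056544933592475
```

View pics/f1x.png

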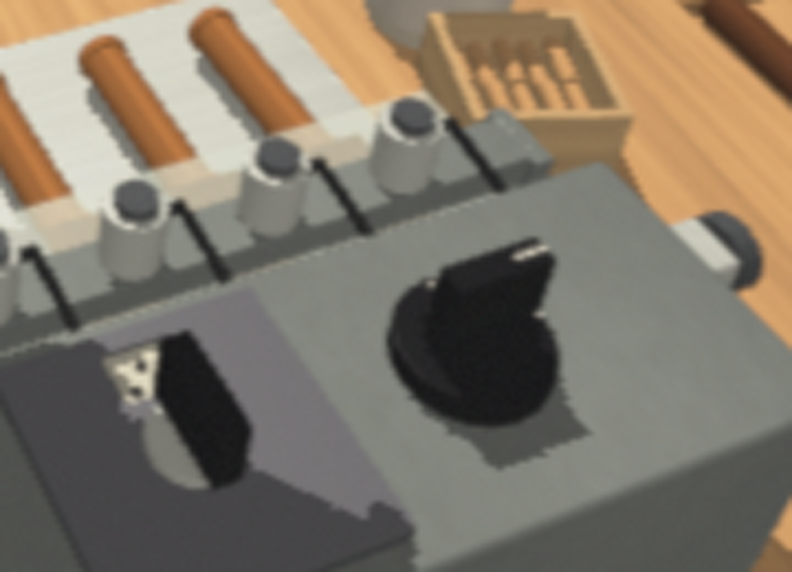

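View pics/f1y.png

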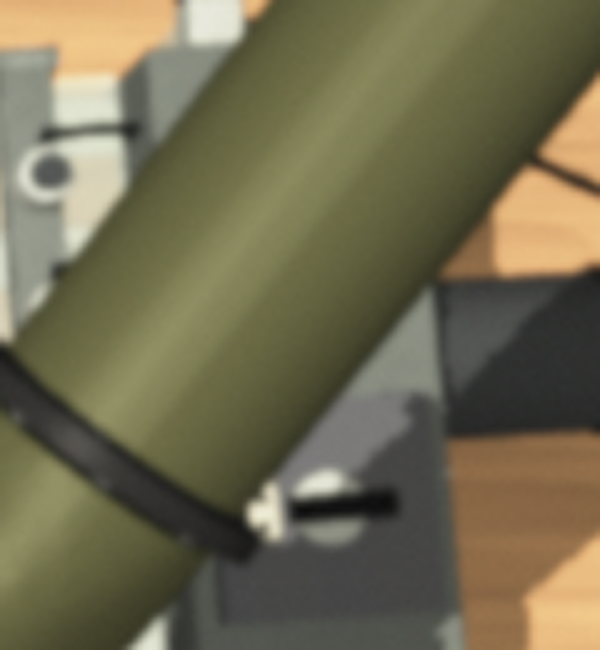

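Call:
move_arm(
  moves=[
    [0,0,0,0,0,0],
    [0,0,0,0,0,0],
    [0,0,0,0,0,0],
    [0,0,0,0,0,0],
    [0,0,0,0,0,0],
    [0,0,0,0,0,0],
  ],
)

```text
time_s: 47.55
tool_pos: [0.7285, -0.334, 0.3334]
tool_rot: [-90.0, 0.1, -176.3]
force: [-0.5, -0.6, 0.3]
grip_width: 0.0357
```

```bash
python3 - <<'E'
from h import *
look('g'); delta(); print(job.sign_off())
E
```

```text
top -0.036 333 foot y 0.1148 0.1147 x mean -0.0342 slope -0.027 zmax 0.0762
top 0.036 349 foot y 0.1154 0.1151 x mean 0.0383 slope 0.015 zmax 0.0773
top 0.108 349 foot y 0.1148 0.1144 x mean 0.1083 slope 0.003 zmax 0.0756
side -0.036 359 foot y 0.113 0.1117 x mean -0.04 slope -0.01 zmax 0.0739
side 0.036 350 foot y 0.1162 0.1115 x mean 0.0327 slope 0.011 zmax 0.0739
side 0.108 331 foot y 0.1131 0.1117 x mean 0.1026 slope -0.008 zmax 0.0736
t 47.65 pos [ 0.7286 -0.3341  0.333 ] rot [ -90.     0.  -176.3] F [ 0.5 -0.5  0.4] grip 36.1 q7 [  4.  47.  56.  37. -39. 108. -50.]
the job is handed in; nothing more can be done
None
```

The job is done and was handed in at about 48 s on the robot's clock. I turned the turret about 73° counter-clockwise to the three dots and loaded all three legs from the shelf into bays 1, 2 and 3. I then pressed the switch, turned it 90° clockwise and let it pop up at run. The fourth shelf slot was empty, and I left the green look-alike alone.

**Last checks**
- **Legs:** the feet lie at y ≈ 0.115 m, where a fully home leg puts them. They are within about 2.5 mm of the bay centre lines in the top view and at most 0.03 rad off straight.
- **Bay offset:** the side camera put the legs 3 to 5 mm off centre the other way from the top view. Both readings are inside the 8 mm allowed.
- **Middle leg:** the leg in bay 2 shifted slightly at some point after loading. It turned by about 0.016 rad and its foot moved by under 1 mm, so I left it.
- **Switch and turret:** the switch bar lies across the machine with its top at 0.209 m, so it is up. The turret bar looks unchanged, and the three dots were centred in an earlier top view.
- **Robot:** the arm was clear of everything with wrist forces near zero.
- **Bench things:** none looked moved in the pictures, but I did not measure their positions.

**Disagreement in the data:** the fingertips sit about 39 mm further back than the reported tool point and `env.nose_length` say. My first grip on the turret therefore closed just above the bar without touching it. I measured the offset with the side camera and corrected for it from then on.

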